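# Start the boiler plug square with the socket driver

## Task

Take the wide socket driver out of its well in the stand, line it up squarely with the tilted brass plug on the steam-cleaner boiler, and press and feel gently until its socket has dropped right over the square head before you start to turn the plug. Then, keeping the driver in line, turn the plug clockwise by about a sixth of a turn (60 degrees) to start its thread, and stand the driver back upright in its empty well. Never force the plug or lean on it crookedly, and leave the slim driver and the other things on the bench where they are.

Things in the scene. Friction and masses are not known exactly. Their poses are not given: they have to be found in the camera images.
- driver_grip (a point): Centre of the handle of the wide socket driver (loose, about 300 g), standing upright in a well of the stand. Black handle, 26 mm square, 70 mm long, wholly above the well, flats parallel to this frame's x and y; z is the driver's long axis, from socket to handle end. This point is 97 mm above the socket's mouth and 35 mm below the handle's end.
- driver_mouth (a point): Centre of the open lower rim of the wide driver's socket, 97 mm below driver_grip, same axes. Steel socket 30 mm long, about 25 mm across, its square recess 17.5 mm wide and 16 mm deep with flats facing x and y; above it a 14 mm round shaft up to the handle.
- slim_grip (a point): Centre of the handle (18 mm round) of the slim driver, which stands in the other well; same length as the wide one. Not needed.
- well_left (a point): Centre of the inner floor of the +y well of the tool stand (fixed grey plate, two black square wells 100 mm apart along the stand's y). Each well is 36 mm square inside, its walls 35 mm high above this floor, frame axes along its walls. A driver in it stands with its mouth on this floor. Which driver is in which well varies.
- well_right (a point): The same for the other (-y) well.
- plug_top (a point): Centre of the square head of the brass plug on top of the boiler, where its flats end. z is the thread axis, pointing out; it leans 5 to 17 degrees from vertical, roughly towards the robot. Square 16 mm wide, 14 mm high below this point. The frame turns with the plug, but which way the flats point in it is NOT known (any angle; they repeat every 90 degrees): find it by feel or by eye.
- plug (a joint): Turn of the plug about its axis, rad: 0 at the start, grows clockwise seen from outside (the tightening way). It moves stiffly (about 0.04 N m plus 0.12 N m per rad/s) and stays where it is left; it does not rise or sink noticeably.
- jig_base (a point): Centre of the underside of the fixed, rigid jig (150 x 250 mm) that holds the boiler, a steel drum of 104 mm diameter and 210 mm length whose axis runs along this y, 71 mm up. The plug stands on the drum, half-way along, on a 33 mm flange and a 38 mm boss.
- wrench: Bystander: open wrench lying flat, 170 mm; leave it alone.
- coupling: Bystander: brass ring 42 mm across, 26 mm high; leave it alone.
- grease: Bystander: jar 56 mm across, 70 mm high; leave it alone.
- gauge: Bystander: round pressure gauge lying on its back, 62 mm across, 27 mm high; leave it alone.
- spare_plug: Bystander: spare brass plug standing on the bench, 18 mm high; leave it alone.
- end_cap: Bystander: grey disc 72 mm across, 18 mm high; leave it alone.
- plug_nub (a point): Top of a round tapered nub (16 to 13 mm) that rises 3 mm above plug_top on the axis and centres the socket. An unmatched socket rests with its mouth level with plug_top; turned slowly under a light push of some 5 to 10 N it drops on (1.5 mm wider than the square, some 5 degrees of play) and when fully seated its mouth is 13 mm below plug_top.

How it is judged (in metres and radians):
On the way, in this order (a step that is already met when the one before it is completed fails the run):
1. the driver's socket is down over the square head by 6 mm or more and in line with the plug within 6 degrees, before the plug has turned 20 degrees (z of driver_mouth in the frame of plug_top below -0.006 m and distance between driver_mouth and plug_top below 0.02 m and angle between the z axis of driver_mouth and the z axis of plug_top, either way round below 0.105 rad and value of joint plug below 0.35 rad), for 0.1 s.
2. the plug has been turned clockwise by at least 43 degrees with the driver still on it and in line within 6 degrees (value of joint plug above 0.75 rad and z of driver_mouth in the frame of plug_top below -0.004 m and distance between driver_mouth and plug_top below 0.02 m and angle between the z axis of driver_mouth and the z axis of plug_top, either way round below 0.105 rad), for 0.1 s.
At the end, for the whole second after the job is handed in: The plug stands turned clockwise by 43 to 86 degrees from its start, and the wide driver is released and stands upright (within 11 degrees) on the floor of its well in the stand (within 12 mm of the centre, less than 6 mm above the floor) (value of joint plug between 0.75 and 1.5 rad and ((horizontal distance between driver_mouth and well_left below 0.012 m and z of driver_mouth in the frame of well_left below 0.006 m) or (horizontal distance between driver_mouth and well_right below 0.012 m and z of driver_mouth in the frame of well_right below 0.006 m)) and angle between driver_grip's own z axis and vertical below 0.2 rad and contact force between the fingers and driver below 0.1 N); the robot touches nothing.
It fails at once if the driver presses or twists on the plug with more than 30 N of contact force (contact force between driver and plug above 30 N).
It fails at once if the driver leans on the plug more than 8 degrees out of line while its socket is over the square head (contact force between driver and plug above 2 N and z of driver_mouth in the frame of plug_top below -0.003 m and angle between the z axis of driver_mouth and the z axis of plug_top, either way round above 0.14 rad).
It fails at once if the plug is turned by anything but the driver (contact force between any of the fingers, the arm and plug above 1 N).
It fails at once if the slim driver is disturbed by more than 25 mm (distance of slim_grip from where it was at the start of the episode above 0.025 m).
It fails at once if a bystander is moved by more than 25 mm (distance of any of wrench, coupling, grease, gauge, spare_plug, end_cap from where it was at the start of the episode above 0.025 m).
It also fails if it takes over 72 s, if anything falls off the work surface, if the arm or the gripper's body presses on something with over 40 N, if the wrist force passes 120 N, or if a joint passes its speed limit or range.

## Robot

A 7-joint arm with a two-finger parallel gripper is mounted at the origin on the work surface. World frame = base frame: x ahead of the robot, y to its left, z up, the work surface at z = 0. Lengths are in mm, angles in rad, forces in N, time in s.
With the tool pointing down it reaches from about 400 to 850 mm from the base axis. Payload 4.5 kg.
Tool frame: the origin (TCP) lies midway between the tips of the shut fingers; the grasp point (between the pads) lies 19 mm behind it; z points along the fingers, y is the direction in which the jaws open and shut (so a half turn about z gives the same grasp; the last joint's range is limited). The gripper opens to 88 mm and grips with 3 to 60 N. Pads are 18 mm wide; open, the fingers measure 123 mm over their backs; the gripper's body (75 mm by 187 mm) begins 45 mm behind the grasp point.
Start: joints at [1.241, 0.689, -0.195, 1.565, 0.157, 0.902, -0.215], TCP at [222.422, -584.108, 238.743] pointing down, gripper open.
Joint ranges: [-3.01, 3.01], [-0.46, 2.08], [-1.47, 1.51], [0.13, 2.56], [-1, 4.14], [0.04, 2.09], [-2.66, 2.66]. Speed limits (rad/s): [2.57, 2.57, 3.14, 3.14, 3.14, 3.14, 3.14].

## Interface

Orientations are given as [roll, pitch, yaw] about the fixed x, y, z axes, in that order (R = Rz(yaw) Ry(pitch) Rx(roll)).
In Python, from cell import manip gives the robot as it stands. The module is installed in compiled form; this text tells all that it offers.
- The arm moves only by the tool send_rows, never from a script. Its argument "steps" is a list that holds one entry, the list of rows, each a list of 7 numbers: the turn, a rotation vector about the tool's x, y, z in rad, then the shift along the tool's x, y, z in mm, then the opening, from 0 (shut) to 1 (fully open). In form: [[[wx, wy, wz, tx, ty, tz, gripper], ...]]. A call has 1 to 20 rows; each row is the pose to reach, as a shift and turn from the pose commanded when the call began, along the tool's axes at that moment; what a row does not reach only later rows make up. A row lasts 1/12 s, in which the tool goes at most 41.7 mm and 7.16 degrees, less where a joint would pass 70% of its speed; a pose out of reach is approached as far as the arm can. A call with a gripper value outside its range is refused whole. The fingers move at their own pace and stop on an object; "newtons" is the grip in N (left out, the last holds). Time passes only in rows, so rows that repeat a pose let the fingers close. It gives the time, the measured TCP pose, the force and the opening at its end, in the units of the state.
- manip.read_state(): the state, without advancing time (a new reading comes with each control period).
- manip.grab_frame(name): name is "scene" or "top" or "wrist"; returns the picture (480x640x3 uint8, red, green, blue); there is no depth.
- manip.get_calibration(name): a dict with "camera_matrix" (3x3 intrinsics, pixels), "extrinsics" (4x4, takes a point from world to camera coordinates). Camera axes: x right, y down, z forward; pixel columns grow to the right and rows downward; lengths in mm; the calibration is good to about 2 mm. A picture is of the moment at which its call begins: read the wrist's pose just before it. get_calibration takes no time and is no camera call; for the wrist camera it gives the pose at the moment of the call.
- manip.hand_in(): hands the job in, once; it reports no verdict.
Trained networks look in the newest picture that a camera, given by its name, has taken for a name from the list of things; names that differ only in an ending like _2 or _b are one class to them, and where a whole thing is asked for, a point or a joint stands for the part that bears it (a point fixed in the world has none). Each returns a list of dicts, best first, with "p" (0 to 1); they miss things now and then, are a little off and sometimes report something else, mostly with a low value. They report only what shows in the picture. A call takes as long as a camera call.
- manip.search_frame(camera, query): "bbox" ([centre column, centre row, width, height] in pixels, round what is visible of it).
The state is a dict: "time": time; "joint_pos": joint angles; "qd": joint speeds; "effort": joint torques, N m; "eef_pos": TCP position; "eef_rot": TCP orientation; "ft_force": force on the tool from outside, world axes, zero at the start; "moment": the same for the moment, N m; "finger_gap": finger opening in mm.
Only numpy, scipy, OpenCV 4.12 (cv2) and the standard library are available. Lean on these libraries where they do the work, as an engineer would, in place of code of your own. Each camera call takes 0.05 s, during which the arm holds its last target.

## Working session

There is one attempt and no reset: what is moved stays moved. The work goes in short steps, Python scripts to look and compute and a tool call to move; the robot and the scene stay as the last step left them, time stands still between calls to the robot, and variables do not carry over. Pictures are saved under pics/ and viewed, and the job is handed in when it is done.

Besides the shell and the picture viewer there is one more tool, called after "Emit:" by a JSON object that holds its "name" and its "arguments". send_rows: Moves the arm, as the interface text tells. Its arguments: {"type":"object","properties":{"steps":{"type":"array","items":{"type":"array","items":{"type":"array","items":{"type":"number"}}}},"newtons":{"type":"number"}},"required":["steps"]}

```bash
mkdir -p pics
cat > h.py <<'E'
import numpy as np, cv2
from cell import manip
from scipy.spatial.transform import Rotation as R
def snap(n,f):
    im=manip.grab_frame(n); cv2.imwrite('pics/'+f,cv2.cvtColor(im,cv2.COLOR_RGB2BGR)); return im
def proj(n,P):
    c=manip.get_calibration(n);K=np.array(c['camera_matrix']);E=np.array(c['extrinsics'])
    P=np.atleast_2d(P);q=P@E[:3,:3].T+E[:3,3];q=q@K.T;return q[:,:2]/q[:,2:]
def ray(n,uv):
    c=manip.get_calibration(n);K=np.array(c['camera_matrix']);E=np.array(c['extrinsics'])
    d=E[:3,:3].T@np.linalg.inv(K)@np.array([uv[0],uv[1],1.]);o=-E[:3,:3].T@E[:3,3];return o,d/np.linalg.norm(d)
def atz(n,uv,z):
    o,d=ray(n,uv);return o+d*(z-o[2])/d[2]
def tri(obs):
    A=np.zeros((3,3));b=np.zeros(3)
    for n,uv in obs:
        o,d=ray(n,uv);M=np.eye(3)-np.outer(d,d);A+=M;b+=M@o
    return np.linalg.solve(A,b)
E
python3 - <<'E'
from h import *
np.set_printoptions(precision=3,suppress=True)
for n in ['scene','top']:
    snap(n,n+'0.png')
    c=manip.get_calibration(n);print(n,c['camera_matrix'],c['extrinsics'])
    for q in ['driver_grip','slim_grip','plug_top','jig_base','wrench','coupling','grease','gauge','spare_plug','end_cap']:
        print(q,[(np.round(d['bbox']),round(d['p'],2)) for d in manip.search_frame(n,q)[:2]])
print(manip.read_state())
E
```

```text
scene [[474.777   0.    314.067]
 [  0.    474.777 240.41 ]
 [  0.      0.      1.   ]] [[   0.681    0.732    0.019 -424.592]
 [   0.552   -0.496   -0.67  -267.215]
 [  -0.481    0.467   -0.742 1386.992]
 [   0.       0.       0.       1.   ]]
driver_grip [(array([141., 377.,  13.,  17.]), 0.45)]
slim_grip [(array([235., 285.,  14.,  42.]), 0.82), (array([210., 399.,  35.,  42.]), 0.74)]
plug_top [(array([370., 177.,  17.,  15.]), 0.47)]
jig_base []
wrench [(array([299., 361.,  55.,  72.]), 0.81)]
coupling [(array([259., 242.,  20.,  20.]), 0.81)]
grease [(array([211., 400.,  35.,  44.]), 0.66)]
gauge [(array([408., 162.,  21.,  24.]), 0.73), (array([368., 212., 103.,  96.]), 0.33)]
spare_plug [(array([223., 325.,  74.,  76.]), 0.64), (array([143., 374.,  11.,  20.]), 0.53)]
end_cap [(array([336., 316.,  39.,  35.]), 0.85)]
top [[511.298   0.    316.566]
 [  0.    511.298 242.699]
 [  0.      0.      1.   ]] [[   0.005   -1.      -0.021    7.903]
 [  -0.994   -0.002   -0.11   641.732]
 [   0.11     0.022   -0.994 1185.984]
 [   0.       0.       0.       1.   ]]
driver_grip [(array(
[... 288 characters left out ...]
., 197.,  24.,  63.]), 0.67)]
coupling [(array([336., 320.,  16.,  18.]), 0.6)]
grease []
gauge [(array([134., 295.,  34.,  30.]), 0.86)]
spare_plug [(array([493., 269.,  11.,  11.]), 0.61)]
end_cap [(array([342., 204.,  28.,  34.]), 0.76)]
{'time': 1.1, 'joint_pos': array([ 1.241,  0.689, -0.195,  1.565,  0.157,  0.903, -0.215]), 'qd': array([ 0.002, -0.001, -0.   , -0.   ,  0.   ,  0.   , -0.001]), 'effort': array([ -0.001, -52.75 ,  -1.267, -15.375,  -0.052,  -0.001,   0.   ]), 'eef_pos': array([ 222.417, -584.096,  238.724]), 'eef_rot': array([ 3.142, -0.   ,  0.364]), 'ft_force': array([-0.357,  0.081,  0.656]), 'moment': array([-0.009,  0.042, -0.021]), 'finger_gap': 87.96594934676745}
```

View pics/scene0.png

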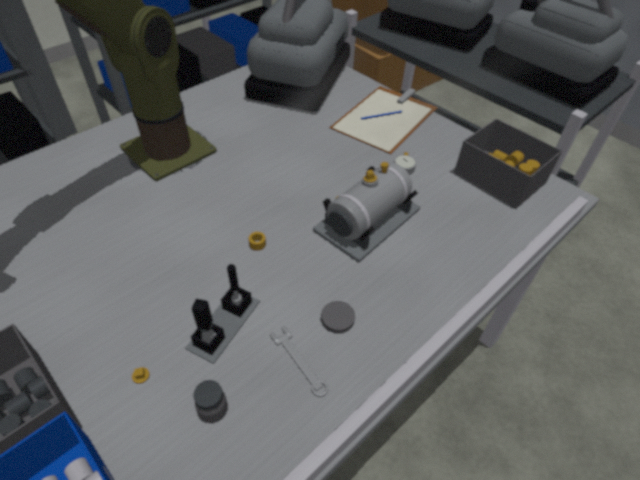

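View pics/top0.png

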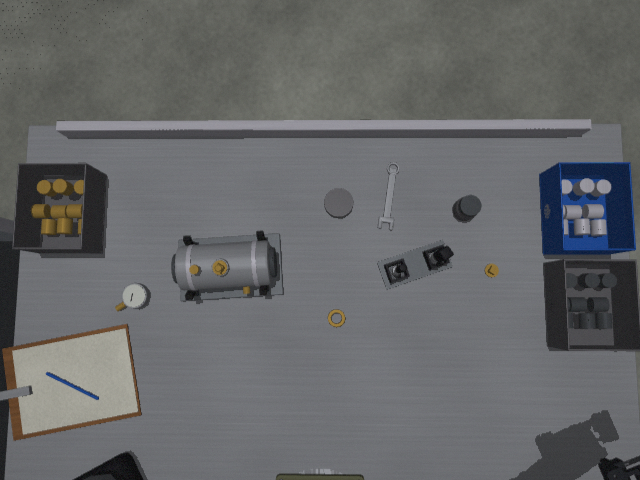

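Run:
```python
import cv2
a=cv2.imread('pics/scene0.png');b=cv2.imread('pics/top0.png')
cv2.imwrite('pics/c1.png',cv2.resize(a[240:370,170:300],(600,600),interpolation=cv2.INTER_CUBIC))
cv2.imwrite('pics/c2.png',cv2.resize(b[225:305,380:480],(750,600),interpolation=cv2.INTER_CUBIC))
cv2.imwrite('pics/c3.png',cv2.resize(a[150:270,310:430],(600,600),interpolation=cv2.INTER_CUBIC))
cv2.imwrite('pics/c4.png',cv2.resize(b[220:320,160:290],(780,600),interpolation=cv2.INTER_CUBIC))
```

```text
(no output)
```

View pics/c1.png

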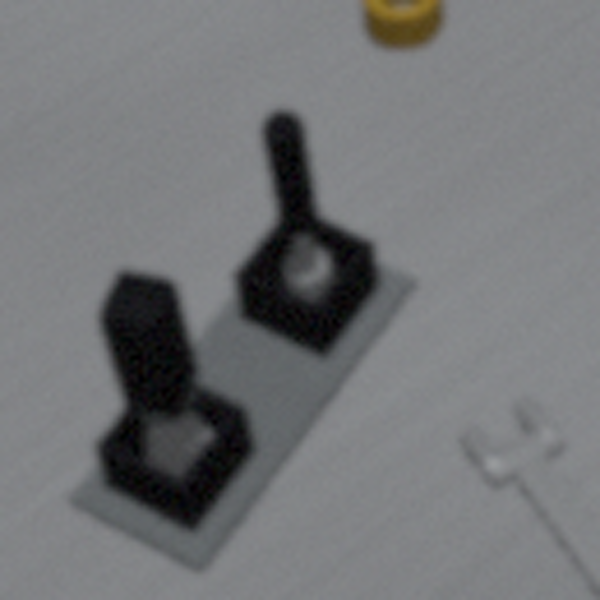

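View pics/c2.png

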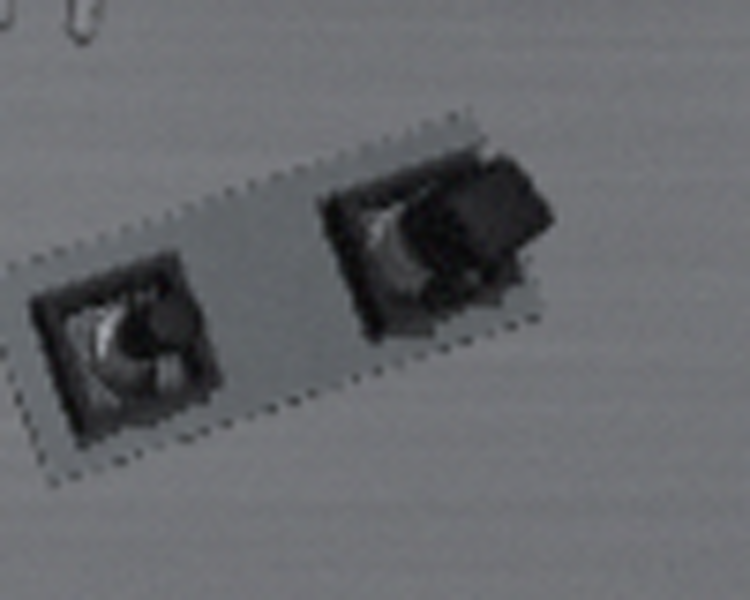

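View pics/c3.png

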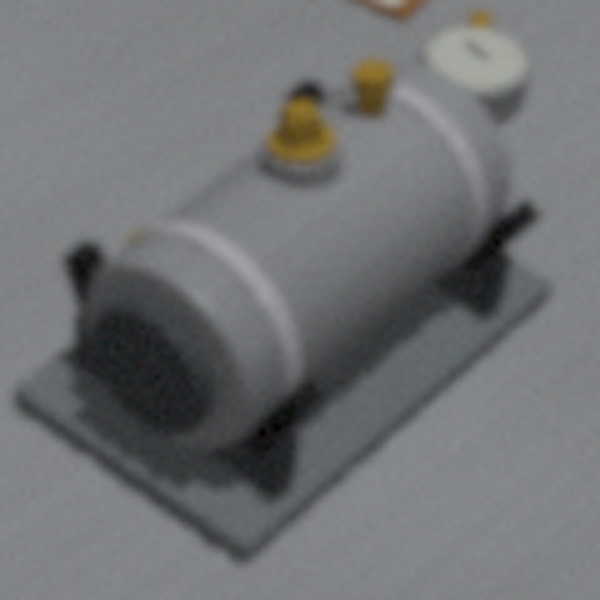

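View pics/c4.png

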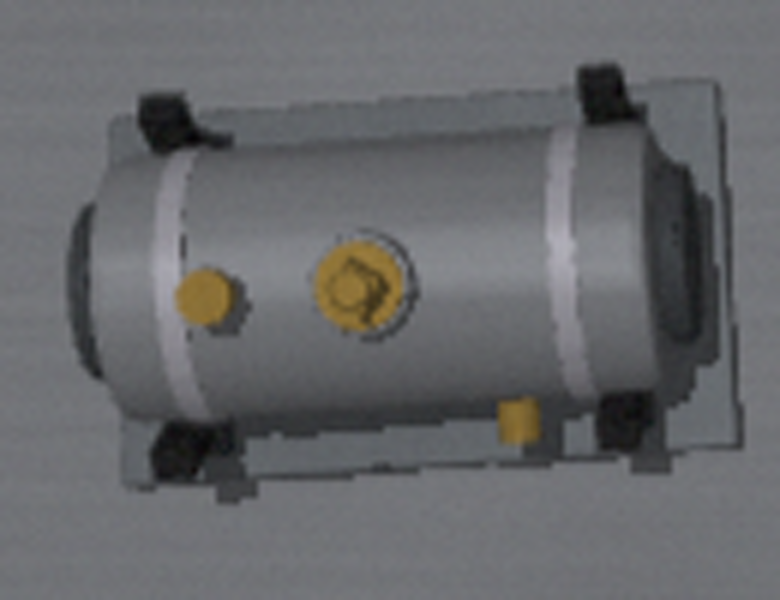

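Run:
```python
from h import *
np.set_printoptions(precision=2,suppress=True)
g=tri([('scene',(200.3,301.7)),('top',(447.7,252.3))]);print('wide handle end',g, proj('scene',g),proj('top',g))
s=tri([('scene',(231.5,266)),('top',(380+172/7.5,225+318/7.5))]);print('slim end',s)
p=tri([('scene',(310+303/5,150+103/5)),('top',(160+352/6,220+286/6))]);print('nub',p)
# stand plate corners in top (z~5)
for uv in [(20,265),(465,112),(540,318),(50,485)]: print('stand',atz('top',(380+uv[0]/7.5,225+uv[1]/7.5),4))
for uv in [(110,120),(715,82),(740,445),(125,488)]: print('jig',atz('top',(160+uv[0]/6,220+uv[1]/6),5))
c=manip.get_calibration('wrist');print(c)
st=manip.read_state();T=np.eye(4);T[:3,:3]=R.from_euler('xyz',st['eef_rot']).as_matrix();T[:3,3]=st['eef_pos']
print('cam in tool',np.linalg.inv(T)@np.linalg.inv(c['extrinsics']))
```

```text
wide handle end [ 610.45 -274.75  141.88] [[199.47 301.74]] [[447.1  251.94]]
slim end [ 577.09 -179.9   135.52]
nub [574.63 219.05 153.44]
stand [ 602.39 -150.34    4.  ]
stand [ 652.73 -295.23    4.  ]
stand [ 585.73 -317.87    4.  ]
stand [ 531.27 -159.32    4.  ]
jig [650.98 351.74   5.  ]
jig [667.22 102.92   5.  ]
jig [519.29  90.9    5.  ]
jig [500.82 340.4    5.  ]
{'camera_matrix': array([[356.39,   0.  , 321.49],
       [  0.  , 356.39, 239.55],
       [  0.  ,   0.  ,   1.  ]]), 'extrinsics': array([[   0.36,   -0.93,    0.  , -624.57],
       [  -0.89,   -0.34,    0.32,  -43.98],
       [  -0.3 ,   -0.11,   -0.95,  390.82],
       [   0.  ,    0.  ,    0.  ,    1.  ]])}
cam in tool [[   0.     -0.95   -0.32   81.79]
 [   1.     -0.      0.     -0.55]
 [  -0.     -0.32    0.95 -146.15]
 [   0.      0.      0.      1.  ]]
```

Emit:
{"name": "send_rows", "arguments": {"steps": [[[0, 0, 0, 20, -6, -5, 1], [0, 0, 0, 50, -16, -10, 1], [0, 0, 0, 85, -27, -15, 1], [0, 0, 0, 122, -39, -20, 1], [0, 0, 0, 160, -51, -25, 1], [0, 0, 0, 198, -63, -30, 1], [0, 0, 0, 236, -75, -35, 1], [0, 0, 0, 274, -87, -40, 1], [0, 0, 0, 312, -99, -45, 1], [0, 0, 0, 350, -112, -50, 1], [0, 0, 0, 388, -124, -55, 1], [0, 0, 0, 424, -135, -60, 1], [0, 0, 0, 452, -144, -61, 1], [0, 0, 0, 468, -149, -61, 1], [0, 0, 0, 472, -150, -61, 1], [0, 0, 0, 472, -150, -61, 1]]]}}

```text
time: 2.43
eef_pos: [610.8, -274.8, 299.4]
eef_rot: [-3.141, 0.0, 0.366]
ft_force: [-1.3, -0.3, -0.7]
finger_gap: 88.3
```

Run:
```python
from h import *
np.set_printoptions(precision=3,suppress=True)
st=manip.read_state();print(st)
im=snap('wrist','w1.png')
for q in ['driver_grip','slim_grip']:
        print(q,[(np.round(d['bbox']),round(d['p'],2)) for d in manip.search_frame('wrist',q)[:2]])
print(proj('wrist',[610,-275,142]),proj('wrist',[577,-180,136]))
```

```text
{'time': 2.4333, 'joint_pos': array([ 0.436,  0.696, -0.163,  1.337,  0.115,  1.118, -0.945]), 'qd': array([ 0.046, -0.015,  0.043,  0.029,  0.011,  0.001,  0.01 ]), 'effort': array([ -1.503, -55.333,  -1.392, -18.103,  -0.15 ,  -0.074,  -0.075]), 'eef_pos': array([ 610.801, -274.777,  299.383]), 'eef_rot': array([-3.141,  0.   ,  0.366]), 'ft_force': array([-1.344, -0.267, -0.655]), 'moment': array([-0.022, -0.024,  0.008]), 'finger_gap': 88.27898714295483}
driver_grip [(array([323., 207.,  36.,  56.]), 0.76), (array([227., 202.,  50.,  45.]), 0.21)]
slim_grip [(array([228., 202.,  51.,  44.]), 0.7)]
[[319.032 215.481]] [[206.338 210.905]]
```

View pics/w1.png

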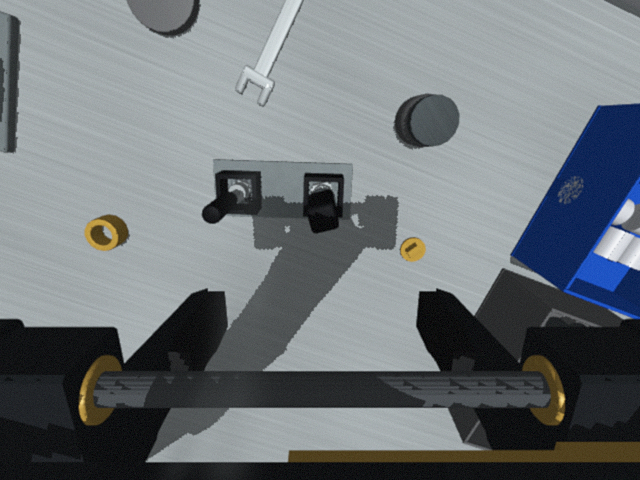

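Run:
```python
import cv2
a=cv2.imread('pics/w1.png')
c=a[150:250,195:365].astype(float)
c=(c/255)**0.5*255
cv2.imwrite('pics/w1c.png',cv2.resize(c.astype('uint8'),(800,470),interpolation=cv2.INTER_CUBIC))
```

```text
(no output)
```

View pics/w1c.png

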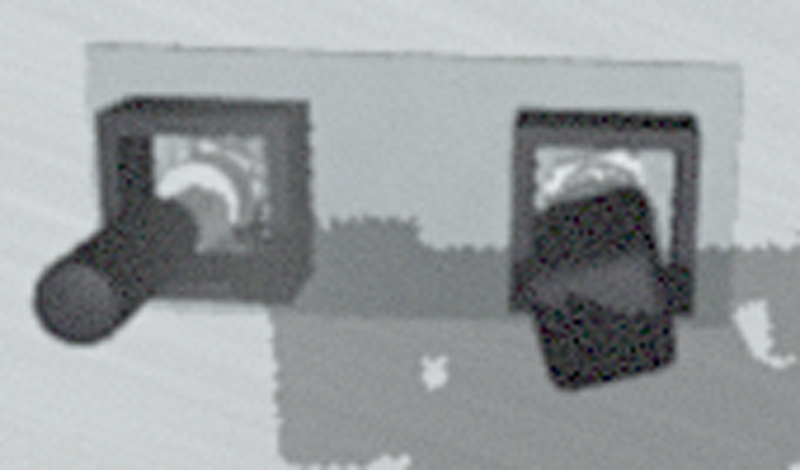

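Emit:
{"name": "send_rows", "arguments": {"steps": [[[0, 0, -0.06, 0, 0, 2, 1], [0, 0, -0.17, 0, 0, 6, 1], [0, 0, -0.29, 0, 0, 10, 1], [0, 0, -0.41, 0, 0, 15, 1], [0, 0, -0.53, 0, 0, 20, 1], [0, 0, -0.65, 0, 0, 25, 1], [0, 0, -0.77, 0, 0, 30, 1], [0, 0, -0.89, 0, 0, 35, 1], [0, 0, -1.01, 0, 0, 40, 1], [0, 0, -1.13, 0, 0, 45, 1], [0, 0, -1.25, 0, 0, 50, 1], [0, 0, -1.37, 0, 0, 55, 1], [0, 0, -1.49, 0, 0, 58, 1], [0, 0, -1.61, 0, 0, 60, 1], [0, 0, -1.72, 0, 0, 60, 1], [0, 0, -1.78, 0, 0, 60, 1], [0, 0, -1.78, 0, 0, 60, 1]]]}}

```text
time: 4.0
eef_pos: [608.5, -278.4, 239.5]
eef_rot: [-3.14, 0.0, 2.142]
ft_force: [0.3, -0.1, -0.4]
finger_gap: 88.0
```

Run:
```python
from h import *
np.set_printoptions(precision=3,suppress=True)
st=manip.read_state();print(st['joint_pos'],st['eef_pos'],st['eef_rot'],st['time'])
a=snap('wrist','w2.png')[:,:,::-1]
c=a[100:340,170:490].astype(float)
c=(c/255)**0.5*255
cv2.imwrite('pics/w2c.png',cv2.resize(c.astype('uint8'),(800,600),interpolation=cv2.INTER_CUBIC))
print(proj('wrist',[610,-275,142]),proj('wrist',[577,-180,136]))
```

```text
[ 0.667  0.808 -0.626  1.403  0.499  1.092  0.529] [ 608.543 -278.381  239.542] [-3.14   0.     2.142] 4.0
[[325.88  239.295]] [[362.36   93.511]]
```

View pics/w2c.png

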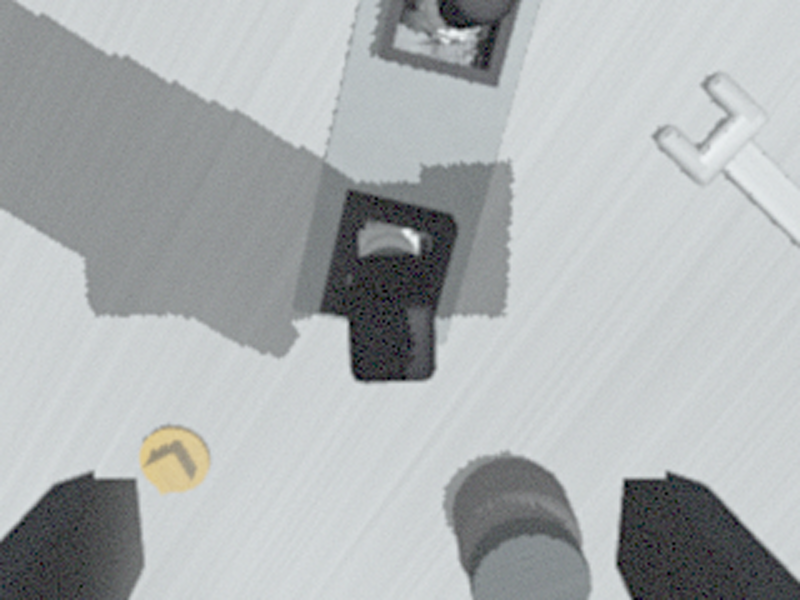

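Run:
```python
from h import *
np.set_printoptions(precision=2,suppress=True)
o=[('scene',(199.8,301.7)),('top',(447.5,252.2)),('wrist',(327.2,234.8))]
for s in (o,o[1:],o[:1]+o[2:]):
    g=tri(s);print(g,[proj(n,g)-uv for n,uv in s])
for z in (136,140,144):print(z,atz('wrist',(327.2,234.8),z),atz('top',(447.5,252.2),z),atz('scene',(199.8,301.7),z))
st=manip.read_state();print(st['eef_pos'],st['eef_rot'])
# well right centre from w2: inner corners; well outer top
for uv in [(350,190),(455,212)]: print(atz('wrist',(170+uv[0]/2.5,100+uv[1]/2.5),41))
```

```text
[ 609.68 -273.97  140.25] [array([[-0.06,  0.06]]), array([[-0.93,  0.16]]), array([[-0.94,  2.38]])]
[ 612.13 -278.42  122.47] [array([[-0.79, -0.2 ]]), array([[-1.64,  1.52]])]
[ 609.19 -272.97  139.02] [array([[ 0.36, -0.03]]), array([[-0.78,  0.4 ]])]
136 [ 610.05 -273.19  136.  ] [ 610.44 -276.97  136.  ] [ 606.73 -272.66  136.  ]
140 [ 609.32 -272.15  140.  ] [ 610.07 -276.03  140.  ] [ 609.48 -273.75  140.  ]
144 [ 608.59 -271.12  144.  ] [ 609.7 -275.1  144. ] [ 612.24 -274.84  144.  ]
[ 608.79 -278.06  239.64] [-3.14  0.    2.14]
[ 581.25 -256.92   41.  ]
[ 620.05 -242.17   41.  ]
```

Emit:
{"name": "send_rows", "arguments": {"steps": [[[0, 0, 0, 1, 1, 8, 1], [0, 0, 0, 2, 2, 25, 1], [0, 0, 0, 3, 3, 50, 1], [0, 0, 0, 4, 3, 78, 1], [0, 0, 0, 4, 3, 105, 1], [0, 0, 0, 4, 3, 130, 1], [0, 0, 0, 4, 3, 146, 1], [0, 0, 0, 4, 3, 152, 1], [0, 0, 0, 4, 3, 153.5, 1], [0, 0, 0, 4, 3, 153.5, 1]]]}}

```text
time: 4.88
eef_pos: [610.6, -271.1, 86.4]
eef_rot: [3.141, 0.0, 2.143]
ft_force: [0.5, 0.1, 0.0]
finger_gap: 88.0
```

Run:
```python
from h import *
np.set_printoptions(precision=3,suppress=True)
a=snap('wrist','w3.png')
st=manip.read_state();print(st['joint_pos'],st['eef_pos'],st['eef_rot'],st['time'],st['ft_force'])
```

```text
[ 0.62   0.98  -0.538  1.522  0.625  0.815  0.413] [ 611.191 -271.178   87.199] [3.141 0.001 2.143] 4.9333 [ 0.313 -0.814  0.73 ]
```

View pics/w3.png

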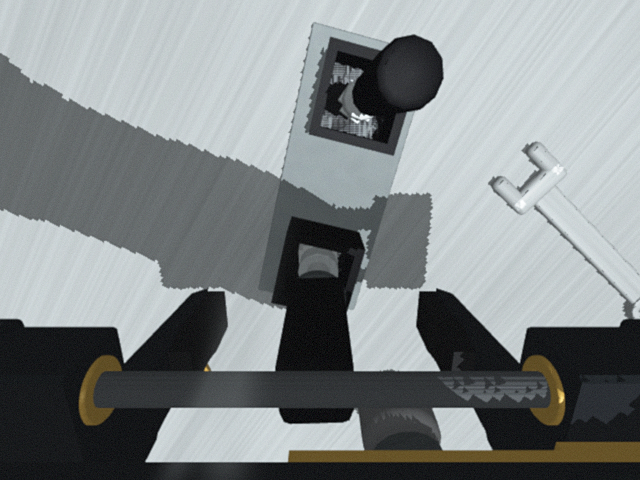

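Run:
```python
from h import *
np.set_printoptions(precision=1,suppress=True)
st=manip.read_state();Rm=R.from_euler('xyz',st['eef_rot']).as_matrix()
for dx in (-4,-2,0,2,4):
  c=st['eef_pos']+Rm@[dx,-1,0]
  for z in (138,140):
    P=[[*(c+Rm@[sx*13,sy*13,0])[:2],z] for sx in(-1,1) for sy in (-1,1)]
    print(dx,z,proj('wrist',P).tolist())
```

```text
-4 138 [[281.23521341462583, 428.3781567818491], [357.28312691941636, 428.4033689896516], [278.33481259400656, 364.6550809403303], [359.8778510844931, 364.67827492840996]]
-4 140 [[280.59656119706915, 433.24211377760935], [357.84757497240787, 433.2680025453313], [277.5999741258865, 368.7942907401253], [360.5278467150349, 368.81813231461837]]
-2 138 [[281.0260561281547, 423.7828796277825], [357.4702401682865, 423.8079636109877], [278.094246701616, 359.36974296334785], [360.09306440084293, 359.39274631145634]]
-2 140 [[280.3806968293966, 428.5995026211806], [358.04065226293477, 428.625261989946], [277.3511222712899, 363.44221522667823], [360.7504311448109, 363.46586247336484]]
0 138 [[280.81470772872825, 419.1394627628167], [357.65931371007053, 419.1644144442416], [277.85097651811424, 354.0249905266956], [360.3106971579514, 354.0477974709616]]
0 140 [[280.1625349305555, 423.9074782894908], [358.2357846711836, 423.93310403095006], [277.09942492965314, 358.02894160989695], [360.9755608655232, 358.05238851316375]]
2 138 [[280.6011336041962, 414.4471457428453], [357.85037851251354, 414.4719609374846], [277.60495618582826, 348.61981611723485], [360.53079038569115, 348.64242073429693]]
2 140 [[279.94203862397995, 419.16524767545417], [358.43300518477264, 419.19073544738126], [276.8448330154225, 352.55341420310856], [361.20327978698396, 352.5766545777504]]
4 138 [[280.38529840954294, 409.7051520223978], [358.04346619909796, 409.72982643421693], [277.3561388043587, 343.1531893126338], [360.7533860469453, 343.17558551460127]]
4 140 [[279.71917023967444, 414.37200060764843], [358.6323475011173, 414.39734595049515], [276.5872963075282, 347.0145528979747], [361.4336328348549, 347.0375803837398]]
```

Emit:
{"name": "send_rows", "arguments": {"steps": [[[0, 0, 0, 0, -2, 0, 1], [0, 0, 0, 0, -2.5, 0, 0.5], [0, 0, 0, 0, -2.5, 0, 0.3], [0, 0, 0, 0, -2.5, 0, 0.1], [0, 0, 0, 0, -2.5, 0, 0], [0, 0, 0, 0, -2.5, 0, 0], [0, 0, 0, 0, -2.5, 0, 0], [0, 0, 0, 0, -2.5, 0, 0], [0, 0, 0, 0, -2.5, 0, 0], [0, 0, 0, 0, -2.5, 0, 0]]], "newtons": 40}}

```text
time: 5.77
eef_pos: [608.4, -272.3, 86.2]
eef_rot: [3.142, 0.0, 2.144]
ft_force: [0.2, 0.0, 0.3]
finger_gap: 30.2
```

Run:
```python
from h import *
np.set_printoptions(precision=3,suppress=True)
a=snap('wrist','w4.png')
st=manip.read_state();print(st)
```

```text
{'time': 5.8167, 'joint_pos': array([ 0.624,  0.979, -0.538,  1.528,  0.626,  0.812,  0.414]), 'qd': array([-0.002, -0.003,  0.006, -0.001, -0.004, -0.   ,  0.003]), 'effort': array([ -0.127, -59.571,  -6.898, -11.551,   0.009,   0.239,  -0.009]), 'eef_pos': array([ 608.4  , -272.317,   86.187]), 'eef_rot': array([-3.142, -0.   ,  2.144]), 'ft_force': array([-0.076,  0.185, -0.169]), 'moment': array([-0.077, -0.036,  0.064]), 'finger_gap': 26.177144016617987}
```

View pics/w4.png

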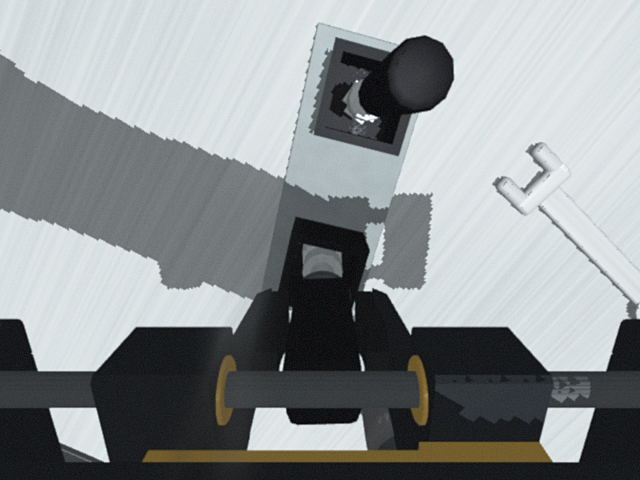

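Emit:
{"name": "send_rows", "arguments": {"steps": [[[0, 0, 0, 0, 0, 0, 0], [0, 0, 0, 0, 0, -1, 0], [0, 0, 0, 0, 0, -4, 0], [0, 0, 0, 0, 0, -10, 0], [0, 0, 0, 0, 0, -20, 0], [0, 0, 0, 0, 0, -32, 0], [0, 0, 0, 0, 0, -48, 0], [0, 0, 0, 0, 0, -68, 0], [0, 0, 0, 0, 0, -92, 0], [0, 0, 0, 0, 0, -118, 0], [0, 0, 0, 0, 0, -144, 0], [0, 0, 0, 0, 0, -168, 0], [0, 0, 0, 0, 0, -184, 0], [0, 0, 0, 0, 0, -192, 0], [0, 0, 0, 0, 0, -193, 0], [0, 0, 0, 0, 0, -193, 0]]]}}

```text
time: 7.15
eef_pos: [608.2, -272.3, 279.5]
eef_rot: [-3.141, 0.0, 2.144]
ft_force: [0.1, -0.5, -4.3]
finger_gap: 25.7
```

Run:
```python
from h import *
np.set_printoptions(precision=3,suppress=True)
a=snap('wrist','w5.png')
st=manip.read_state();print(st)
Rm=R.from_euler('xyz',st['eef_rot']).as_matrix()
print((np.array([624,143,279])-st['eef_pos'])@Rm)
```

```text
{'time': 7.2, 'joint_pos': array([ 0.666,  0.767, -0.642,  1.364,  0.47 ,  1.165,  0.546]), 'qd': array([-0.   ,  0.017,  0.009,  0.013,  0.001, -0.003,  0.   ]), 'effort': array([ -0.109, -59.372,  -7.729, -17.71 ,  -0.043,   0.028,   0.006]), 'eef_pos': array([ 607.658, -272.295,  278.46 ]), 'eef_rot': array([-3.14 , -0.001,  2.144]), 'ft_force': array([-0.813,  0.588, -4.081]), 'moment': array([ 0.004, -0.096, -0.034]), 'finger_gap': 25.8019508434042}
[340.056 238.955  -0.524]
```

View pics/w5.png

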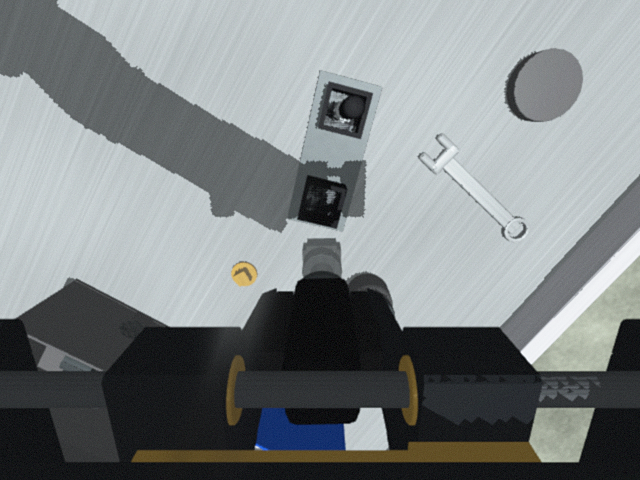

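Emit:
{"name": "send_rows", "arguments": {"steps": [[[0, 0, 0, 7, 5, 0, 0], [0, 0, 0, 20, 14, 0, 0], [0, 0, 0, 40, 28, 0, 0], [0, 0, 0, 65, 46, 0, 0], [0, 0, 0, 93, 65, 0, 0], [0, 0, 0, 121, 85, 0, 0], [0, 0, 0, 149, 105, 0, 0], [0, 0, 0, 177, 124, 0, 0], [0, 0, 0, 205, 144, 0, 0], [0, 0, 0, 233, 164, 0, 0], [0, 0, 0, 261, 183, 0, 0], [0, 0, 0, 287, 202, 0, 0], [0, 0, 0, 309, 217, 0, 0], [0, 0, 0, 326, 229, 0, 0], [0, 0, 0, 336, 236, 0, 0], [0, 0, 0, 340, 239, 0, 0], [0, 0, 0, 340, 239, 0, 0], [0, 0, 0, 340, 239, 0, 0]]]}}

```text
time: 8.7
eef_pos: [625.0, 141.1, 278.6]
eef_rot: [-3.14, 0.001, 2.142]
ft_force: [0.1, -0.9, -3.4]
finger_gap: 25.7
```

Run:
```python
from h import *
np.set_printoptions(precision=3,suppress=True)
st=manip.read_state();print(st['joint_pos'],st['eef_pos'],st['eef_rot'],st['time'],st['qd'])
Rm=R.from_euler('xyz',st['eef_rot']).as_matrix()
a=snap('wrist','w6.png')
cal=manip.get_calibration('wrist');np.savez('cal6.npz',K=cal['camera_matrix'],E=cal['extrinsics'])
print('nub',proj('wrist',[574.6,219,153.4]))
for dx in(-2,0,2):
  m=st['eef_pos']+Rm@[dx,0,78]; print('far rim',proj('wrist',m+Rm@[12.5,0,0]),proj('wrist',m+Rm@[0,12.5,0]),proj('wrist',m+Rm@[0,-12.5,0]))
```

```text
[ 0.025  0.724 -0.617  1.451  0.444  1.11  -0.102] [624.953 141.109 278.61 ] [-3.14   0.001  2.142] 8.7 [ 0.021 -0.004  0.012 -0.002  0.001  0.001  0.002]
nub [[322.257 105.119]]
far rim [[322.35  235.357]] [[340.979 253.093]] [[303.733 253.111]]
far rim [[322.349 232.462]] [[341.028 250.293]] [[303.683 250.311]]
far rim [[322.348 229.552]] [[341.076 247.478]] [[303.633 247.496]]
```

View pics/w6.png

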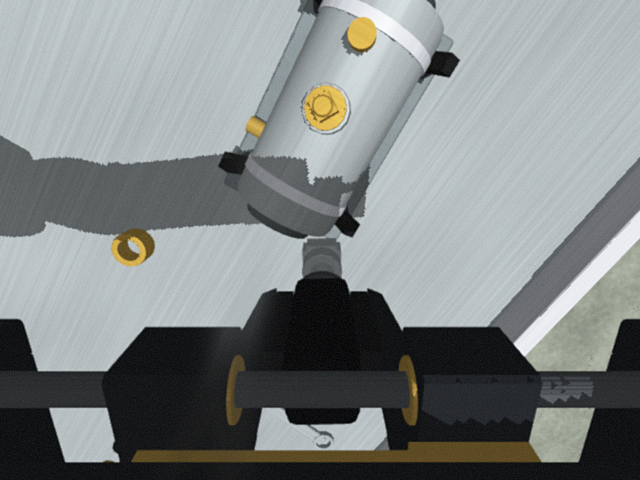

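Run:
```python
import cv2
a=cv2.imread('pics/w6.png')
cv2.imwrite('pics/w6p.png',cv2.resize(a[75:140,290:365],(750,650)[0:2] and (690,598),interpolation=cv2.INTER_CUBIC))
cv2.imwrite('pics/w6m.png',cv2.resize(a[220:295,280:365],(680,600),interpolation=cv2.INTER_CUBIC))
```

```text
(no output)
```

View pics/w6p.png

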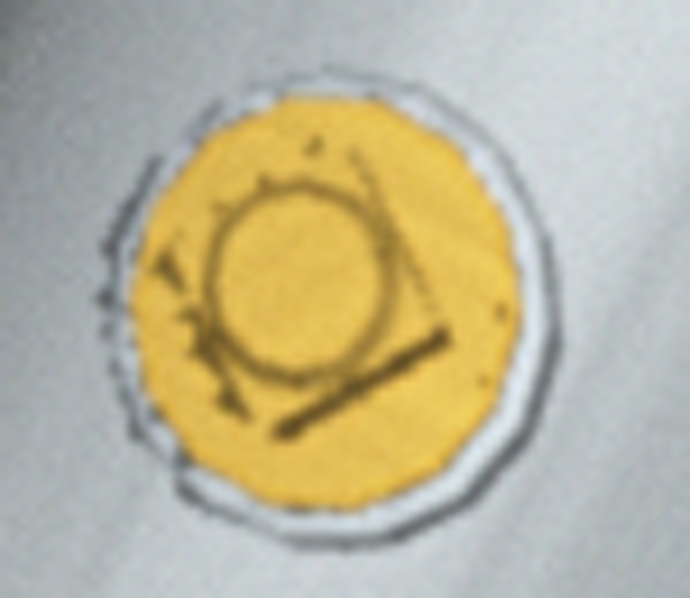

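View pics/w6m.png

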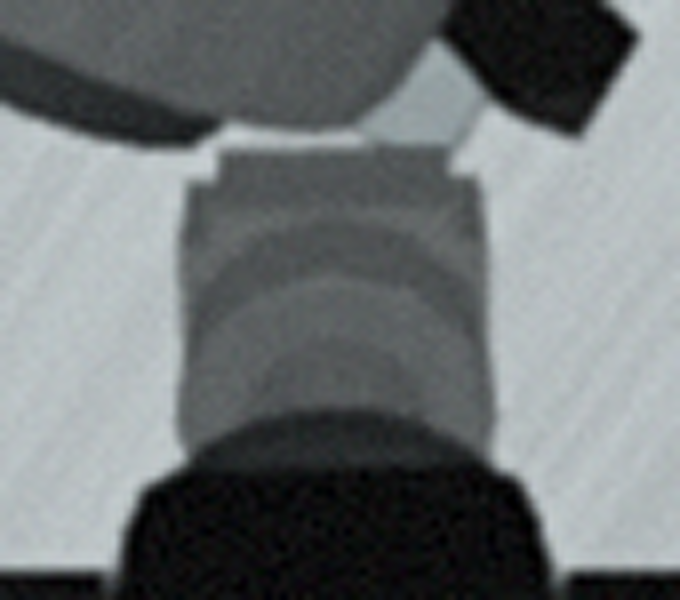

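Run:
```python
from h import *
from scipy.optimize import least_squares
np.set_printoptions(precision=2,suppress=True)
a=cv2.imread('pics/w6.png').astype(float)
col=a[:,316:326].mean(1).mean(1)
for r in list(range(232,246))+list(range(270,286))+list(range(412,432)): print(r,round(col[r],1),end='; ')
print()
row=a[412:418].mean(0).mean(1); print([(c,round(row[c])) for c in list(range(278,300))+list(range(350,372))])
st=manip.read_state();Rm=R.from_euler('xyz',st['eef_rot']).as_matrix();p=st['eef_pos']
E=np.load('cal6.npz')['E'];K=np.load('cal6.npz')['K']
def pr(P):
    q=E[:3,:3]@P+E[:3,3];q=K@q;return q[:2]/q[2]
def f(v,t=0):
    dx,dz=v[:2];t=v[2] if len(v)>2 else 0
    g=np.array([0,0,-19.])
    def pt(x,z): # driver coords about grip, z toward mouth
        return p+Rm@(g+[dx+x*np.cos(t)+z*np.sin(t),0,dz+z*np.cos(t)-x*np.sin(t)])
    return np.array([pr(pt(12.5,97))[1],pr(pt(13,35))[1],pr(pt(-13,-35))[1]])
print(f([0,0]),f([-4,0]),f([0,4]))
obs=np.array([238.5,278.,424.])
print(least_squares(lambda v:f(v)-obs,[0,0]).x,least_squares(lambda v:f(v)-obs,[0,0]).fun,least_squares(lambda v:f(v)-obs,[0,0,0]).x)
```

```text
232 83.9; 233 82.5; 234 84.5; 235 94.3; 236 135.2; 237 173.8; 238 134.6; 239 92.8; 240 85.6; 241 85.6; 242 83.7; 243 82.7; 244 83.4; 245 87.3; 270 80.5; 271 52.1; 272 35.6; 273 35.3; 274 38.7; 275 40.7; 276 43.1; 277 42.7; 278 28.4; 279 13.4; 280 12.8; 281 9.6; 282 12.7; 283 12.3; 284 12.1; 285 13.5; 412 13.2; 413 13.1; 414 15.0; 415 12.4; 416 13.7; 417 12.3; 418 14.0; 419 14.3; 420 13.9; 421 11.4; 422 10.8; 423 29.4; 424 107.0; 425 181.3; 426 192.9; 427 190.1; 428 187.7; 429 182.6; 430 162.8; 431 111.7; 
[(278, 191), (279, 192), (280, 187), (281, 191), (282, 191), (283, 192), (284, 190), (285, 159), (286, 103), (287, 41), (288, 16), (289, 10), (290, 12), (291, 15), (292, 14), (293, 15), (294, 12), (295, 16), (296, 13), (297, 12), (298, 17), (299, 14), (350, 13), (351, 16), (352, 14), (353, 13), (354, 12), (355, 12), (356, 12), (357, 46), (358, 114), (359, 169), (360, 192), (361, 195), (362, 196), (363, 193), (364, 192), (365, 189), (366, 189), (367, 190), (368, 190), (369, 190), (370, 193), (371, 192)]
[233.48 270.02 426.74] [239.25 277.44 436.15] [231.7  266.87 417.18]
[-7.18  8.04] [ 1.46 -1.39  0.19] [-11.31  12.95   0.04]
```

Run:
```python
import cv2,numpy as np
a=cv2.imread('pics/scene0.png');b=cv2.imread('pics/top0.png')
A=cv2.resize(a[162:192,350:390],(400,300),interpolation=cv2.INTER_CUBIC)
B=cv2.resize(b[252:282,200:240],(400,300),interpolation=cv2.INTER_CUBIC)
cv2.imwrite('pics/p0.png',np.hstack([A,B]))
```

```text
(no output)
```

View pics/p0.png

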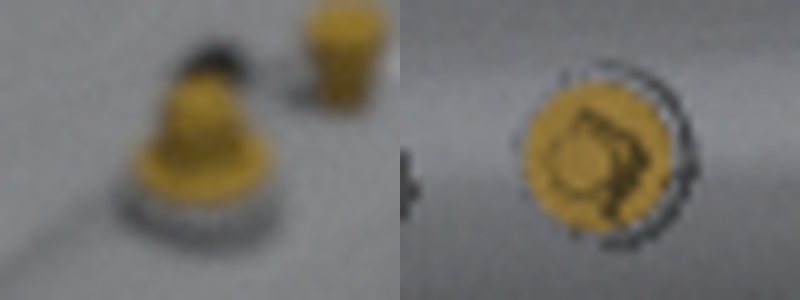

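```bash
cat > plugfit.py <<'E'
from h import *
from scipy.optimize import least_squares
np.set_printoptions(precision=3,suppress=True)
z=np.load('cal6.npz')
cams={n:(np.array(manip.get_calibration(n)['camera_matrix']),np.array(manip.get_calibration(n)['extrinsics'])) for n in('scene','top')}
cams['w6']=(z['K'],z['E'])
def pr(n,P):
    K,E=cams[n];q=K@(E[:3,:3]@P+E[:3,3]);return q[:2]/q[2]
obs=[('scene',0,(370.3,170.9)),('scene',1,(370.35,177.6)),('top',0,(218.0,267.8)),('top',1,(219.9,267.7)),('w6',0,(322.6,105.8)),('w6',1,(325.3,107.9))]
def res(v,obs=obs):
    P=v[:3];n=np.array([v[3],v[4],np.sqrt(1-v[3]**2-v[4]**2)])
    return np.concatenate([pr(c,P-17*k*n)-uv for c,k,uv in obs])
if __name__=='__main__':
    r=least_squares(res,[574,219,153,-.1,0]);print(r.x,r.fun.reshape(-1,2))
    for c in ['scene','top','w6']:
        o=[q for q in obs if q[0]==c]
        r2=least_squares(lambda t:res(np.r_[r.x[:3]+[t[2],t[3],0],t[:2]],o),[-.1,0,0,0]);print(c,r2.x,np.degrees(np.hypot(*r2.x[:2])))
    print(np.linalg.inv(cams['w6'][1])[:3,3])
E
python3 plugfit.py
```

```text
[574.905 218.945 152.005  -0.127  -0.015] [[-0.111  0.314]
 [-0.178 -0.382]
 [ 0.539 -0.516]
 [ 0.181 -0.916]
 [-0.024 -0.286]
 [-0.169 -0.153]]
scene [-0.256  0.118 -0.596  1.028] 16.16356997320812
top [-0.074  0.031 -1.119  1.14 ] 4.620162169016927
w6 [-0.129 -0.022  0.119 -0.152] 7.525419077967853
[580.585 210.229 424.693]
```

```bash
cat > tgt.py <<'E'
from h import *
np.set_printoptions(precision=3,suppress=True)
P=np.array([574.9,218.9,152.0]);n=np.array([-.128,-.018,0]);n[2]=np.sqrt(1-n@n)
def pose(up,turn=0,m=(0,0,78),flat=np.radians(29),P=P,n=n):
    R0=R.from_euler('xyz',[np.pi,0,2.142]).as_matrix()
    x=R0[:,0]*np.cos(flat)-R0[:,1]*np.sin(flat)
    z=-n; x=x-z*(x@z); x/=np.linalg.norm(x)
    Rt=np.c_[x,np.cross(z,x),z]@R.from_rotvec([0,0,turn]).as_matrix()
    return Rt,P-3*n+up*n-Rt@np.array(m)
def delta(Rt,t,st=None):
    st=st or manip.read_state();Rm=R.from_euler('xyz',st['eef_rot']).as_matrix()
    return np.r_[R.from_matrix(Rm.T@Rt).as_rotvec(),Rm.T@(t-st['eef_pos'])]
E
python3 - <<'E'
from tgt import *
Rt,t=pose(30,m=(-2,0,78));print(delta(Rt,t),t,R.from_matrix(Rt).as_euler('xyz'));print(manip.read_state()['eef_pos'])
E
```

```text
[ -0.104  -0.081  -0.502 100.612 -13.166  22.633] [559.716 217.966 255.911] [3.064 0.104 2.64 ]
[625.136 140.444 278.687]
```

Emit:
{"name": "send_rows", "arguments": {"steps": [[[-0.005, -0.004, -0.025, 4, -0.5, 0, 0], [-0.015, -0.012, -0.075, 14, -2, 1, 0], [-0.03, -0.024, -0.15, 29, -4, 4, 0], [-0.045, -0.036, -0.22, 44, -6, 8, 0], [-0.06, -0.047, -0.29, 58, -8, 12, 0], [-0.073, -0.057, -0.355, 71, -9.5, 15, 0], [-0.085, -0.066, -0.41, 82, -11, 18, 0], [-0.095, -0.074, -0.46, 92, -12, 20, 0], [-0.102, -0.079, -0.49, 98, -13, 22, 0], [-0.104, -0.081, -0.502, 100.6, -13.2, 22.6, 0], [-0.104, -0.081, -0.502, 100.6, -13.2, 22.6, 0], [-0.104, -0.081, -0.502, 100.6, -13.2, 22.6, 0]]]}}

```text
time: 9.75
eef_pos: [559.9, 219.6, 256.7]
eef_rot: [3.062, 0.104, 2.641]
ft_force: [-0.1, -0.2, -2.8]
finger_gap: 25.6
```

Run:
```python
from tgt import *
a=snap('wrist','w7.png');s=snap('scene','s7.png');tt=snap('top','t7.png')
st=manip.read_state();print(st['joint_pos'],st['eef_pos'],st['eef_rot'],st['time'],st['qd'],st['ft_force'])
A=cv2.resize(a[90:300,220:430],(600,600),interpolation=cv2.INTER_CUBIC)[:,:,::-1]
cv2.imwrite('pics/w7c.png',A)
B=cv2.resize(s[100:200,320:420],(600,600),interpolation=cv2.INTER_CUBIC)[:,:,::-1]
cv2.imwrite('pics/s7c.png',B)
```

```text
[-0.06   0.658 -0.707  1.731  0.638  0.859  0.024] [559.994 219.623 256.635] [3.062 0.104 2.641] 9.9 [-0.001 -0.001 -0.005  0.002 -0.001 -0.002  0.   ] [-0.434  0.391 -3.775]
```

View pics/w7c.png

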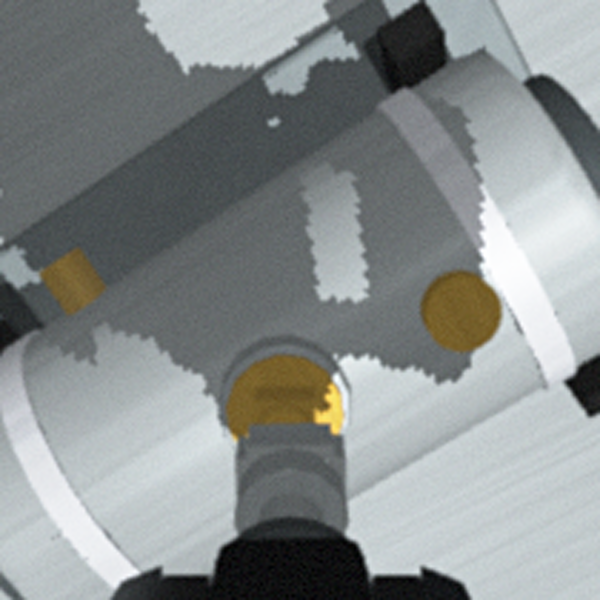

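View pics/s7c.png

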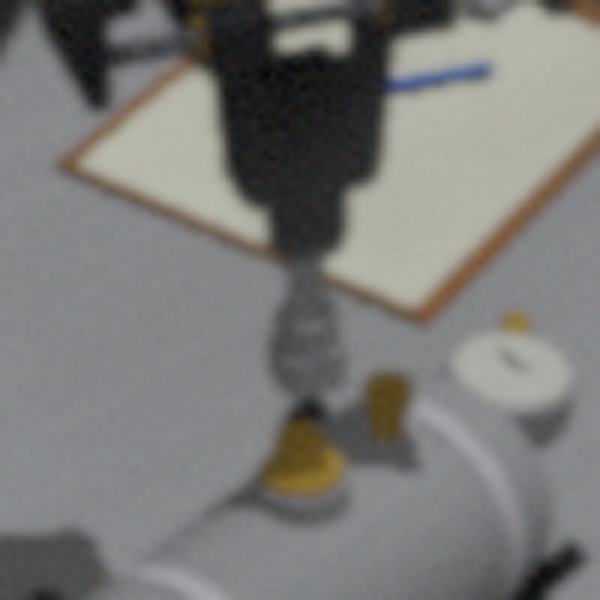

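Run:
```python
from tgt import *
st=manip.read_state();Rm=R.from_euler('xyz',st['eef_rot']).as_matrix();p=st['eef_pos']
Pt=lambda X:(Rm.T@(X-p))
print('nub in tool',Pt(P),'n in tool',Rm.T@n)
fl=P-17*n
for rad in(16.5,):
  print('flange far', proj('wrist',fl+Rm@[rad,0,0]))
print('head top far edge',proj('wrist',P-3*n+Rm@[8,0,0]),'bottom',proj('wrist',P-17*n+Rm@[8,0,0]),'nubc',proj('wrist',P))
for dx,dz in((0,0),(-2,0),(-4,0),(-4,4)):
  print(dx,dz,proj('wrist',p+Rm@[12.5+dx,0,78+dz]),proj('wrist',p+Rm@[12.5+dx-6,12.5,78+dz])-proj('wrist',p+Rm@[12.5+dx-6,-12.5,78+dz]))
```

```text
nub in tool [ -2.525  -1.918 105.646] n in tool [ 0.     0.003 -1.   ]
flange far [[319.002 214.635]]
head top far edge [[318.929 230.326]] bottom [[319.024 225.167]] nubc [[318.93  241.762]]
0 0 [[321.461 233.575]] [[37.646  0.018]]
-2 0 [[321.46  236.465]] [[37.546  0.019]]
-4 0 [[321.46 239.34]] [[37.447  0.019]]
-4 4 [[321.467 237.478]] [[36.859  0.018]]
```

Run:
```python
import cv2
a=cv2.imread('pics/w7.png')
cv2.imwrite('pics/w7d.png',cv2.resize(a[200:275,280:365],(680,600),interpolation=cv2.INTER_CUBIC))
```

```text
(no output)
```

View pics/w7d.png

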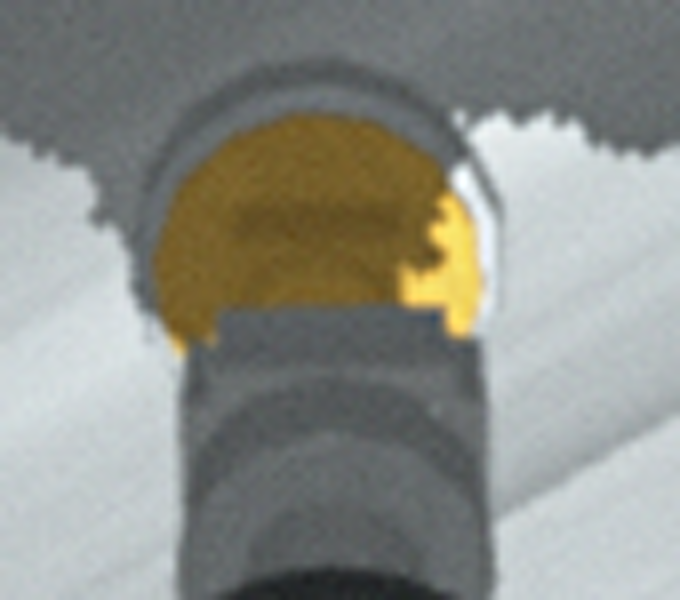

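Run:
```python
from tgt import *
st=manip.read_state();Rm=R.from_euler('xyz',st['eef_rot']).as_matrix();p=st['eef_pos']
def c(u): return ((u-np.array([320,100]))*6)
for dx,dz in((0,0),(-3.4,0),(-3.4,5),(-6,0)):
  q=[c(proj('scene',p+Rm@[dx+12.5*np.cos(a),12.5*np.sin(a),78+dz])[0]) for a in np.linspace(0,6.28,60)]
  q=np.array(q);print(dx,dz,'mouth max row',q[:,1].max(),'cols',q[:,0].min(),q[:,0].max())
print('nub centre',c(proj('scene',P)[0]), 'end of handle near/top')
# fingertips check
for s in (-1,1): print('tip',c(proj('scene',p+Rm@[0,s*13,0])[0]), c(proj('scene',p+Rm@[9,s*22,0])[0]),c(proj('scene',p+Rm@[-9,s*22,0])[0]))
for dz in(0,5): print('handle low corners',[c(proj('scene',p+Rm@[-3+sx*13,sy*13,16+dz])[0]) for sx in(-1,1) for sy in(-1,1)])
```

```text
0 0 mouth max row 381.4788055974983 cols 270.35883964565403 336.5729271397737
-3.4 0 mouth max row 386.29613810562233 cols 273.254443588483 339.62588783676017
-3.4 5 mouth max row 397.35794996358464 cols 273.38485180384725 339.5470978591035
-6 0 mouth max row 389.9948517276687 cols 275.4775845994419 341.96986493601435
nub centre [301.046 427.338] end of handle near/top
tip [268.568 188.475] [236.925 181.427] [252.749 205.668]
tip [336.977 174.101] [352.015 157.317] [369.208 181.125]
handle low corners [array([283.382, 249.095]), array([351.784, 234.523]), array([260.257, 213.73 ]), array([327.51 , 199.527])]
handle low corners [array([283.486, 261.084]), array([351.662, 246.524]), array([260.434, 225.621]), array([327.468, 211.428])]
```

Emit:
{"name": "send_rows", "arguments": {"steps": [[[0, 0, 0, 0.5, -0.3, 2, 0], [0, 0, 0, 1, -0.6, 5, 0], [0, 0, 0, 1.5, -1, 9, 0], [0, 0, 0, 2, -1.2, 13, 0], [0, 0, 0, 2, -1.2, 16, 0], [0, 0, 0, 2, -1.2, 18, 0], [0, 0, 0, 2, -1.2, 18, 0], [0, 0, 0, 2, -1.2, 18, 0]]]}}

```text
time: 10.57
eef_pos: [559.2, 220.6, 238.3]
eef_rot: [3.062, 0.103, 2.643]
ft_force: [-0.1, -0.1, -3.5]
finger_gap: 26.2
```

Run:
```python
from tgt import *
a=snap('wrist','w8.png');s=snap('scene','s8.png')
st=manip.read_state();print(st['joint_pos'],st['eef_pos'],st['eef_rot'],st['time'],st['ft_force'],st['moment'])
A=cv2.resize(a[200:275,280:365],(680,600),interpolation=cv2.INTER_CUBIC)[:,:,::-1]
cv2.imwrite('pics/w8c.png',A)
B=cv2.resize(s[125:195,340:410],(600,600),interpolation=cv2.INTER_CUBIC)[:,:,::-1]
cv2.imwrite('pics/s8c.png',B)
Rm=R.from_euler('xyz',st['eef_rot']).as_matrix();p=st['eef_pos']
print('nub in tool',Rm.T@(P-p),'n in tool',Rm.T@n)
print('scene nub crop',(proj('scene',P)-[340,125])*600/70)
fl=P-17*n
print('flange far', proj('wrist',fl+Rm@[16.5,0,0]))
print('head top far edge',proj('wrist',P-3*n+Rm@[8,0,0]),'bottom',proj('wrist',P-17*n+Rm@[8,0,0]),'nubc',proj('wrist',P))
```

```text
[-0.072  0.678 -0.69   1.754  0.665  0.821 -0.002] [559.344 220.725 238.604] [3.061 0.103 2.642] 10.6667 [ 0.698  0.609 -3.287] [-0.032  0.125  0.01 ]
nub in tool [-5.523 -1.209 87.828] n in tool [ 0.001  0.003 -1.   ]
scene nub crop [[258.638 396.197]]
flange far [[319.797 224.656]]
head top far edge [[319.764 241.766]] bottom [[319.813 235.725]] nubc [[319.769 253.946]]
```

View pics/w8c.png

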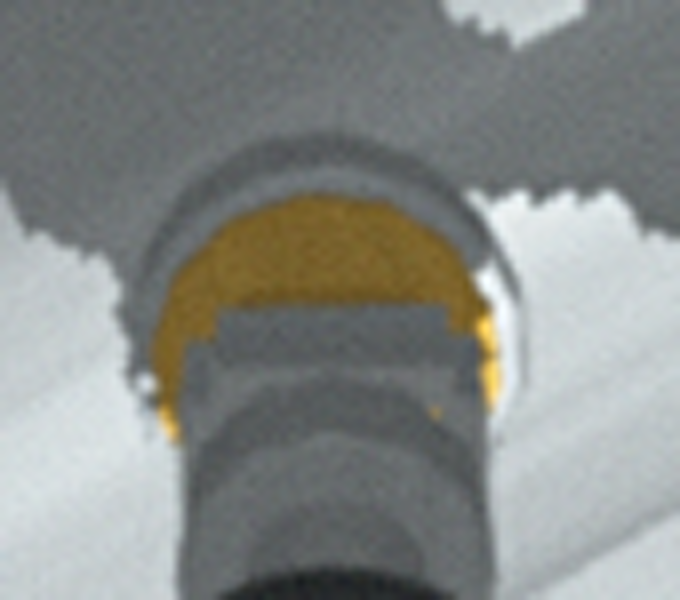

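View pics/s8c.png

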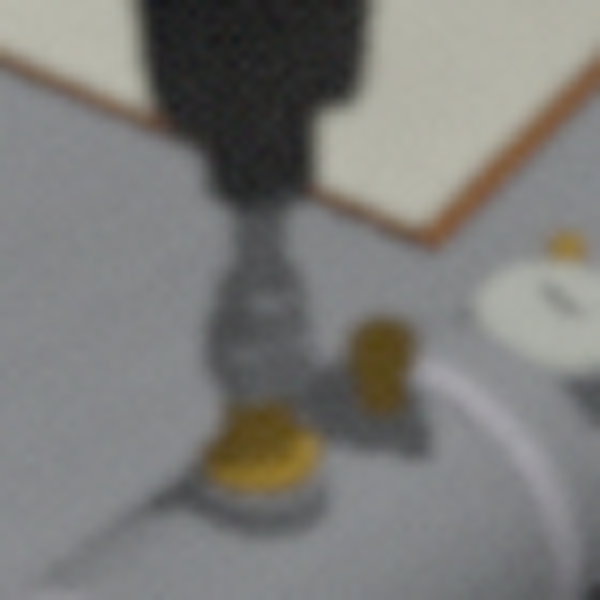

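Emit:
{"name": "send_rows", "arguments": {"steps": [[[0, 0, 0, -0.5, -0.6, 1, 0], [0, 0, 0, -1, -1.2, 2, 0], [0, 0, 0, -1, -1.2, 3, 0], [0, 0, 0, -1, -1.2, 4, 0], [0, 0, 0, -1, -1.2, 5, 0], [0, 0, 0, -1, -1.2, 5, 0]]]}}

```text
time: 11.17
eef_pos: [560.1, 219.1, 233.3]
eef_rot: [3.062, 0.103, 2.642]
ft_force: [-0.3, 0.7, -4.0]
finger_gap: 26.1
```

```bash
cat > rep.py <<'E'
from tgt import *
st=manip.read_state();Rm=R.from_euler('xyz',st['eef_rot']).as_matrix();p=st['eef_pos']
print(st['time'],'pos',p,st['eef_rot'],'F tool',Rm.T@st['ft_force'],'M tool',Rm.T@st['moment'])
print('nub in tool',Rm.T@(P-p),'n in tool',Rm.T@n,'gap',st['finger_gap'],'j7',st['joint_pos'][6])
E
python3 rep.py
```

```text
11.1667 pos [560.134 219.073 233.252] [3.062 0.103 2.642] F tool [0.949 0.145 3.918] M tool [0.072 0.073 0.014]
nub in tool [-4.625  0.354 82.453] n in tool [ 0.001  0.003 -1.   ] gap 26.111221649300845 j7 -0.006179889459229005
```

Emit:
{"name": "send_rows", "arguments": {"steps": [[[0, 0, 0, 0, 0.3, 0.5, 0], [0, 0, 0, 0, 0.3, 1, 0], [0, 0, 0, 0, 0.3, 1.5, 0], [0, 0, 0, 0, 0.3, 2, 0], [0, 0, 0, 0, 0.3, 2, 0]]]}}

```text
time: 11.58
eef_pos: [560.6, 219.4, 231.4]
eef_rot: [3.062, 0.103, 2.642]
ft_force: [-0.1, 0.5, -4.4]
finger_gap: 25.7
```

```bash
python3 rep.py
```

```text
11.5833 pos [560.556 219.414 231.427] [3.062 0.103 2.642] F tool [0.821 0.051 4.335] M tool [0.089 0.036 0.03 ]
nub in tool [-4.598 -0.009 80.582] n in tool [ 0.001  0.003 -1.   ] gap 25.729068582325795 j7 -0.008588613783618974
```

Emit:
{"name": "send_rows", "arguments": {"steps": [[[0, 0, 0, 0, 0, 0.5, 0], [0, 0, 0, 0, 0, 1, 0], [0, 0, 0, 0, 0, 1.5, 0], [0, 0, 0, 0, 0, 2, 0], [0, 0, 0, 0, 0, 2, 0]]]}}

```text
time: 12.0
eef_pos: [560.8, 219.5, 229.4]
eef_rot: [3.062, 0.103, 2.642]
ft_force: [-0.4, -0.1, -4.2]
finger_gap: 25.9
```

```bash
python3 rep.py
```

```text
12.0 pos [560.826 219.481 229.438] [3.062 0.103 2.642] F tool [ 0.708 -0.617  4.093] M tool [ 0.02   0.099 -0.055]
nub in tool [-4.598 -0.04  78.574] n in tool [ 0.001  0.003 -1.   ] gap 25.87732483054489 j7 -0.011097441273217254
```

Emit:
{"name": "send_rows", "arguments": {"steps": [[[0, 0, 0, 0, 0, 0.5, 0], [0, 0, 0, 0, 0, 1, 0], [0, 0, 0, 0, 0, 1.5, 0], [0, 0, 0, 0, 0, 2, 0], [0, 0, 0, 0, 0, 2, 0]]]}}

```text
time: 12.42
eef_pos: [561.1, 219.5, 227.5]
eef_rot: [3.062, 0.103, 2.642]
ft_force: [-0.1, 0.4, -3.6]
finger_gap: 25.7
```

```bash
python3 rep.py;  python3 - <<'E'
from tgt import *
a=snap('wrist','w9.png');s=snap('scene','s9.png')
A=cv2.resize(a[200:275,280:365],(453,400),interpolation=cv2.INTER_CUBIC)[:,:,::-1]
B=cv2.resize(s[125:195,340:410],(400,400),interpolation=cv2.INTER_CUBIC)[:,:,::-1]
cv2.imwrite('pics/c9.png',np.hstack([A[:,:400],B]))
E
```

```text
12.4167 pos [561.068 219.515 227.456] [3.062 0.103 2.642] F tool [0.618 0.069 3.535] M tool [0.03  0.137 0.049]
nub in tool [-4.608 -0.025 76.577] n in tool [ 0.001  0.003 -1.   ] gap 25.690369653940923 j7 -0.013545721102279324
```

View pics/c9.png

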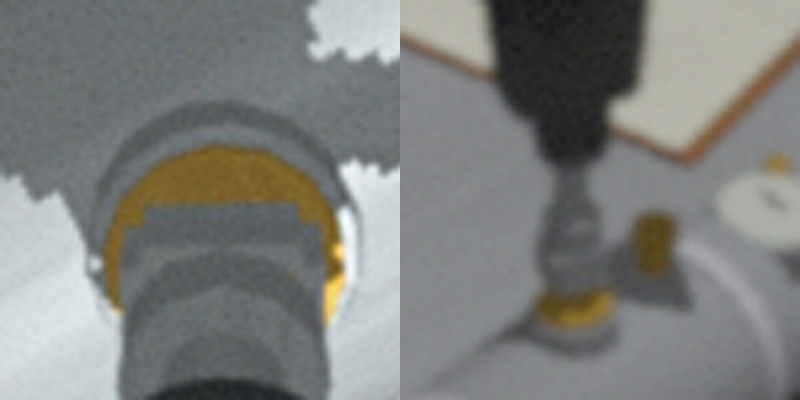

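Emit:
{"name": "send_rows", "arguments": {"steps": [[[0, 0, 0, 0, 0, 0.5, 0], [0, 0, 0, 0, 0, 1, 0], [0, 0, 0, 0, 0, 1.5, 0], [0, 0, 0, 0, 0, 2, 0], [0, 0, 0, 0, 0, 2, 0]]]}}

```text
time: 12.93
eef_pos: [561.3, 219.5, 225.4]
eef_rot: [3.062, 0.103, 2.642]
ft_force: [-0.6, 0.2, -4.1]
finger_gap: 25.6
```

```bash
python3 rep.py
```

```text
12.9333 pos [561.31  219.53  225.437] [3.062 0.103 2.642] F tool [ 1.034 -0.413  4.01 ] M tool [ 0.071  0.073 -0.024]
nub in tool [-4.615  0.014 74.544] n in tool [ 0.001  0.003 -1.   ] gap 25.639677347328835 j7 -0.016061259415056525
```

Emit:
{"name": "send_rows", "arguments": {"steps": [[[0, 0, 0, 0, 0, 0.5, 0], [0, 0, 0, 0, 0, 1, 0], [0, 0, 0, 0, 0, 1.5, 0], [0, 0, 0, 0, 0, 2, 0], [0, 0, 0, 0, 0, 2, 0]]]}}

```text
time: 13.35
eef_pos: [561.6, 219.6, 223.5]
eef_rot: [3.062, 0.103, 2.642]
ft_force: [-0.5, 0.3, -3.6]
finger_gap: 25.7
```

```bash
python3 rep.py
```

```text
13.35 pos [561.597 219.59  223.5  ] [3.062 0.103 2.642] F tool [ 0.937 -0.231  3.539] M tool [0.057 0.025 0.033]
nub in tool [-4.586 -0.027 72.586] n in tool [ 0.001  0.003 -1.   ] gap 25.69305575683571 j7 -0.018556494615605795
```

Emit:
{"name": "send_rows", "arguments": {"steps": [[[0, 0, 0, 0, 0, 0.5, 0], [0, 0, 0, 0, 0, 1, 0], [0, 0, 0, 0, 0, 1.5, 0], [0, 0, 0, 0, 0, 2, 0], [0, 0, 0, 0, 0, 2.5, 0], [0, 0, 0, 0, 0, 2.5, 0]]]}}

```text
time: 13.85
eef_pos: [562.0, 219.6, 221.0]
eef_rot: [3.062, 0.103, 2.642]
ft_force: [-0.8, -0.2, -3.4]
finger_gap: 25.8
```

```bash
python3 rep.py;  python3 - <<'E'
from tgt import *
a=snap('wrist','w10.png');s=snap('scene','s10.png')
A=cv2.resize(a[200:275,280:365],(453,400),interpolation=cv2.INTER_CUBIC)[:,:,::-1]
B=cv2.resize(s[125:195,340:410],(400,400),interpolation=cv2.INTER_CUBIC)[:,:,::-1]
cv2.imwrite('pics/c10.png',np.hstack([A[:,:400],B]))
E
```

```text
13.85 pos [561.961 219.625 221.018] [3.062 0.103 2.642] F tool [ 0.89  -0.842  3.237] M tool [ 0.029  0.123 -0.023]
nub in tool [-4.541 -0.034 70.077] n in tool [ 0.001  0.003 -1.   ] gap 25.80224365853438 j7 -0.02165320349849094
```

View pics/c10.png

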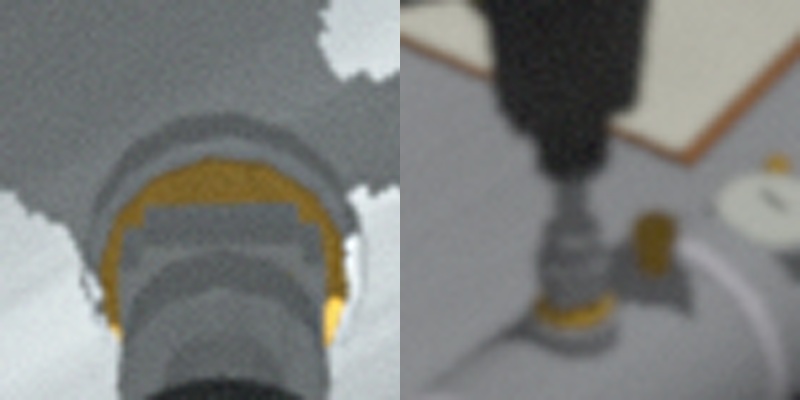

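Emit:
{"name": "send_rows", "arguments": {"steps": [[[0, 0, 0, 0, 0, 0.5, 0], [0, 0, 0, 0, 0, 1, 0], [0, 0, 0, 0, 0, 1.5, 0], [0, 0, 0, 0, 0, 2, 0], [0, 0, 0, 0, 0, 2, 0]]]}}

```text
time: 14.37
eef_pos: [562.2, 219.7, 219.1]
eef_rot: [3.062, 0.103, 2.642]
ft_force: [0.0, 0.4, -3.0]
finger_gap: 25.7
```

```bash
python3 rep.py
```

```text
14.3667 pos [562.229 219.708 219.051] [3.062 0.103 2.642] F tool [0.477 0.099 2.963] M tool [ 0.078 -0.009 -0.045]
nub in tool [-4.544 -0.08  68.091] n in tool [ 0.001  0.003 -1.   ] gap 25.652202772846998 j7 -0.02413186775528144
```

Emit:
{"name": "send_rows", "arguments": {"steps": [[[0, 0, 0, 0, 0, 0.3, 0], [0, 0, 0, 0, 0, 0.6, 0], [0, 0, 0, 0, 0, 0.9, 0], [0, 0, 0, 0, 0, 1.2, 0], [0, 0, 0, 0, 0, 1.2, 0]]]}}

```text
time: 14.78
eef_pos: [562.4, 219.7, 217.9]
eef_rot: [3.062, 0.103, 2.642]
ft_force: [0.2, -0.1, -3.8]
finger_gap: 26.2
```

```bash
python3 rep.py
```

```text
14.7833 pos [562.377 219.742 217.901] [3.062 0.103 2.642] F tool [ 0.142 -0.287  3.784] M tool [0.066 0.008 0.036]
nub in tool [-4.549 -0.09  66.931] n in tool [ 0.001  0.003 -1.   ] gap 26.196863371169037 j7 -0.025654377846252352
```

Emit:
{"name": "send_rows", "arguments": {"steps": [[[0, 0, 0, 0, 0, 0.3, 0], [0, 0, 0, 0, 0, 0.6, 0], [0, 0, 0, 0, 0, 0.9, 0], [0, 0, 0, 0, 0, 1.2, 0], [0, 0, 0, 0, 0, 1.2, 0]]]}}

```text
time: 15.2
eef_pos: [562.5, 219.8, 216.7]
eef_rot: [3.062, 0.103, 2.642]
ft_force: [0.5, 0.6, -3.4]
finger_gap: 25.8
```

```bash
python3 rep.py;  python3 - <<'E'
from tgt import *
a=snap('wrist','w11.png');s=snap('scene','s11.png')
A=cv2.resize(a[200:275,280:365],(453,400),interpolation=cv2.INTER_CUBIC)[:,:,::-1]
B=cv2.resize(s[125:195,340:410],(400,400),interpolation=cv2.INTER_CUBIC)[:,:,::-1]
cv2.imwrite('pics/c11.png',np.hstack([A[:,:400],B]))
E
```

```text
15.2 pos [562.529 219.771 216.725] [3.062 0.103 2.642] F tool [0.166 0.516 3.459] M tool [ 0.067  0.008 -0.003]
nub in tool [-4.551 -0.095 65.745] n in tool [ 0.001  0.003 -1.   ] gap 25.768286042005503 j7 -0.027125404441819653
```

View pics/c11.png

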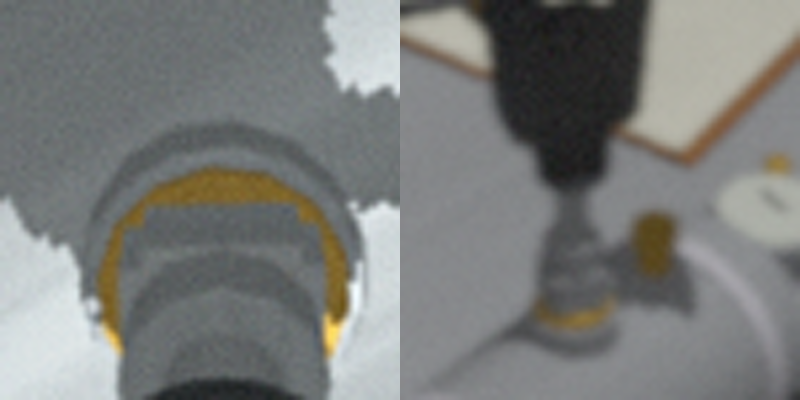

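Emit:
{"name": "send_rows", "arguments": {"steps": [[[0, 0, 0, 0, 0, 0.3, 0], [0, 0, 0, 0, 0, 0.6, 0], [0, 0, 0, 0, 0, 0.9, 0], [0, 0, 0, 0, 0, 1.0, 0], [0, 0, 0, 0, 0, 1.0, 0]]]}}

```text
time: 15.72
eef_pos: [562.7, 219.8, 216.2]
eef_rot: [3.061, 0.104, 2.642]
ft_force: [-0.6, -0.9, 1.5]
finger_gap: 25.5
```

```bash
python3 rep.py
```

```text
15.7167 pos [562.674 219.846 216.224] [3.061 0.104 2.642] F tool [-0.061 -1.003 -1.607] M tool [ 0.389  0.095 -0.008]
nub in tool [-4.485 -0.203 65.229] n in tool [ 0.001  0.003 -1.   ] gap 25.455603483982795 j7 -0.028335834521113032
```

Emit:
{"name": "send_rows", "arguments": {"steps": [[[0, 0, 0, 0, 0, -0.5, 0], [0, 0, 0, 0, 0, -0.7, 0], [0, 0, 0.02, 0, 0.09, -0.7, 0], [0, 0, 0.05, 0, 0.22, -0.7, 0], [0, 0, 0.08, -0.01, 0.36, -0.7, 0], [0, 0, 0.11, -0.03, 0.49, -0.7, 0], [0, 0, 0.14, -0.04, 0.63, -0.7, 0], [0, 0, 0.17, -0.06, 0.76, -0.7, 0], [0, 0, 0.2, -0.09, 0.89, -0.7, 0], [0, 0, 0.2, -0.09, 0.89, -0.7, 0]]]}}

```text
time: 16.55
eef_pos: [563.3, 220.4, 216.5]
eef_rot: [3.043, 0.086, 2.44]
ft_force: [1.6, -0.4, -4.4]
finger_gap: 25.3
```

```bash
python3 rep.py;  python3 - <<'E'
from tgt import *
a=snap('wrist','w12.png')
A=cv2.resize(a[200:275,280:365],(453,400),interpolation=cv2.INTER_CUBIC)[:,:,::-1]
cv2.imwrite('pics/c12.png',A)
E
```

```text
16.55 pos [563.273 220.398 216.508] [3.043 0.086 2.44 ] F tool [-1.05   0.284  4.562] M tool [-0.188 -0.326 -0.047]
nub in tool [-4.301 -0.113 65.423] n in tool [ 0.001  0.003 -1.   ] gap 25.274922898317318 j7 -0.1925161104272662
```

View pics/c12.png

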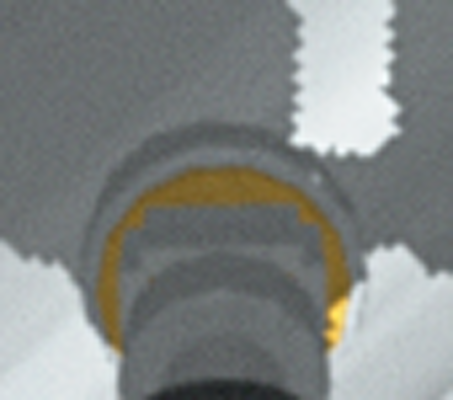

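Emit:
{"name": "send_rows", "arguments": {"steps": [[[0, 0, 0.03, 0, 0.13, 0, 0], [0, 0, 0.07, -0.01, 0.31, 0, 0], [0, 0, 0.12, -0.03, 0.53, 0, 0], [0, 0, 0.16, -0.06, 0.7, 0, 0], [0, 0, 0.2, -0.09, 0.87, 0, 0], [0, 0, 0.24, -0.13, 1.05, 0, 0], [0, 0, 0.28, -0.17, 1.22, 0, 0], [0, 0, 0.32, -0.22, 1.38, 0, 0], [0, 0, 0.36, -0.28, 1.55, 0, 0], [0, 0, 0.4, -0.35, 1.71, 0, 0], [0, 0, 0.44, -0.42, 1.87, 0, 0], [0, 0, 0.48, -0.5, 2.03, 0, 0], [0, 0, 0.52, -0.58, 2.19, 0, 0], [0, 0, 0.56, -0.67, 2.34, 0, 0], [0, 0, 0.6, -0.77, 2.48, 0, 0], [0, 0, 0.6, -0.77, 2.48, 0, 0]]]}}

```text
time: 17.93
eef_pos: [565.3, 221.7, 216.8]
eef_rot: [3.012, 0.015, 1.843]
ft_force: [1.5, -0.3, -3.6]
finger_gap: 25.9
```

```bash
python3 rep.py;  python3 - <<'E'
from tgt import *
a=snap('wrist','w13.png')
A=cv2.resize(a[200:275,280:365],(453,400),interpolation=cv2.INTER_CUBIC)[:,:,::-1]
cv2.imwrite('pics/c13.png',A)
E
```

```text
17.9333 pos [565.323 221.739 216.837] [3.012 0.015 1.843] F tool [-0.586  0.875  3.73 ] M tool [-0.352 -0.424 -0.041]
nub in tool [-4.35  -0.009 65.458] n in tool [ 0.002  0.001 -1.   ] gap 25.86961500471717 j7 -0.6682328004418412
```

View pics/c13.png

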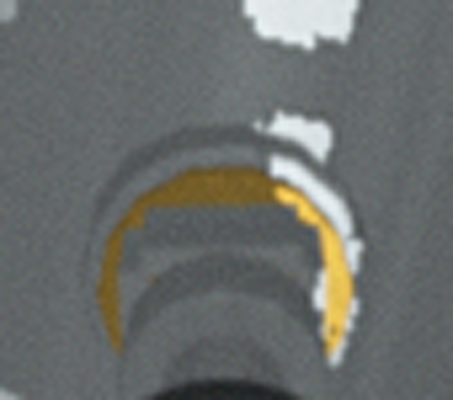

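Emit:
{"name": "send_rows", "arguments": {"steps": [[[0, 0, 0.03, 0, 0.13, 0, 0], [0, 0, 0.07, -0.01, 0.31, 0, 0], [0, 0, 0.11, -0.03, 0.48, 0, 0], [0, 0, 0.15, -0.05, 0.65, 0, 0], [0, 0, 0.19, -0.08, 0.83, 0, 0], [0, 0, 0.23, -0.12, 1.0, 0, 0], [0, 0, 0.26, -0.15, 1.13, 0, 0], [0, 0, 0.28, -0.17, 1.22, 0, 0], [0, 0, 0.29, -0.18, 1.25, 0, 0], [0, 0, 0.29, -0.18, 1.25, 0, 0], [0, 0, 0.29, -0.18, 1.25, 0, 0]]]}}

```text
time: 18.9
eef_pos: [566.5, 222.0, 217.0]
eef_rot: [3.013, -0.023, 1.558]
ft_force: [2.8, -2.5, -2.5]
finger_gap: 25.8
```

```bash
python3 rep.py;  python3 - <<'E'
from tgt import *
a=snap('wrist','w14.png')
A=cv2.resize(a[200:275,280:365],(453,400),interpolation=cv2.INTER_CUBIC)[:,:,::-1]
cv2.imwrite('pics/c14.png',A)
E
```

```text
18.9 pos [566.451 221.977 217.004] [ 3.013 -0.023  1.558] F tool [-2.474  2.492  2.792] M tool [-0.475 -0.399 -0.018]
nub in tool [-4.44   0.103 65.473] n in tool [ 0.003  0.    -1.   ] gap 25.757283663026673 j7 -0.8887866706364663
```

View pics/c14.png

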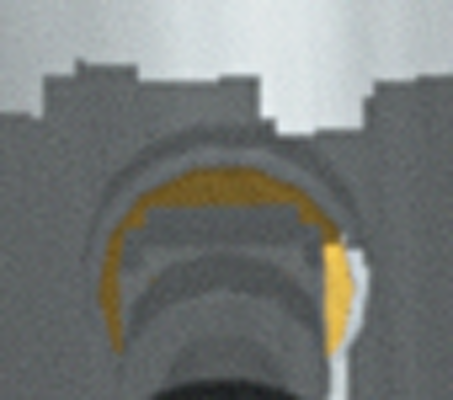

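Emit:
{"name": "send_rows", "arguments": {"steps": [[[0, 0, -0.01, -0.3, 0.3, 0, 0], [0, 0, -0.02, -0.5, 0.5, -0.5, 0], [0, 0, -0.02, -0.5, 0.5, -1.5, 0], [0, 0, -0.02, -0.5, 0.5, -3, 0], [0, 0, -0.02, -0.5, 0.5, -5, 0], [0, 0, -0.02, -0.5, 0.5, -7, 0], [0, 0, -0.02, -0.5, 0.5, -7, 0]]]}}

```text
time: 19.53
eef_pos: [565.7, 221.8, 224.5]
eef_rot: [3.013, -0.021, 1.578]
ft_force: [0.5, -0.3, -3.8]
finger_gap: 26.0
```

```bash
python3 rep.py
```

```text
19.5333 pos [565.677 221.768 224.471] [ 3.013 -0.021  1.578] F tool [-0.387  0.011  3.807] M tool [ 0.26  -0.083 -0.013]
nub in tool [-4.429 -0.165 72.977] n in tool [ 0.003  0.    -1.   ] gap 26.008807269274318 j7 -0.8660998249843377
```

Emit:
{"name": "send_rows", "arguments": {"steps": [[[0, 0, 0, 0, 0, -1.5, 0], [0, 0, 0, 0, 0, -4, 0], [0, 0, 0, 0, 0, -7, 0], [0, 0, 0, 0, 0, -11, 0], [0, 0, 0, 0, 0, -16, 0], [0, 0, 0, 0, 0, -22, 0], [0, 0, 0, 0, 0, -30, 0], [0, 0, 0, 0, 0, -39, 0], [0, 0, 0, 0, 0, -47, 0], [0, 0, 0, 0, 0, -52, 0], [0, 0, 0, 0, 0, -54, 0], [0, 0, 0, 0, 0, -54, 0]]]}}

```text
time: 20.53
eef_pos: [559.3, 220.4, 278.3]
eef_rot: [3.012, -0.021, 1.578]
ft_force: [0.6, -0.3, -4.1]
finger_gap: 25.2
```

Run:
```python
from tgt import *
a=snap('wrist','w15.png');t=snap('top','t15.png')
st=manip.read_state();print(st['eef_pos'],st['eef_rot'],st['time'],st['joint_pos'])
A=cv2.resize(a[180:280,260:380],(720,600),interpolation=cv2.INTER_CUBIC)[:,:,::-1]
cv2.imwrite('pics/c15.png',A)
# return pose above well
Rt=R.from_euler('xyz',[np.pi,0,2.144]).as_matrix()
for T in([608.4,-272.3,279],):
  d=delta(Rt,np.array(T));print(d)
```

```text
[558.961 220.115 277.352] [ 3.013 -0.02   1.578] 20.6333 [-0.217  0.579 -0.424  1.715  0.391  0.805 -0.82 ]
[   0.131    0.017   -0.567 -492.618   47.081   -5.474]
```

View pics/c15.png

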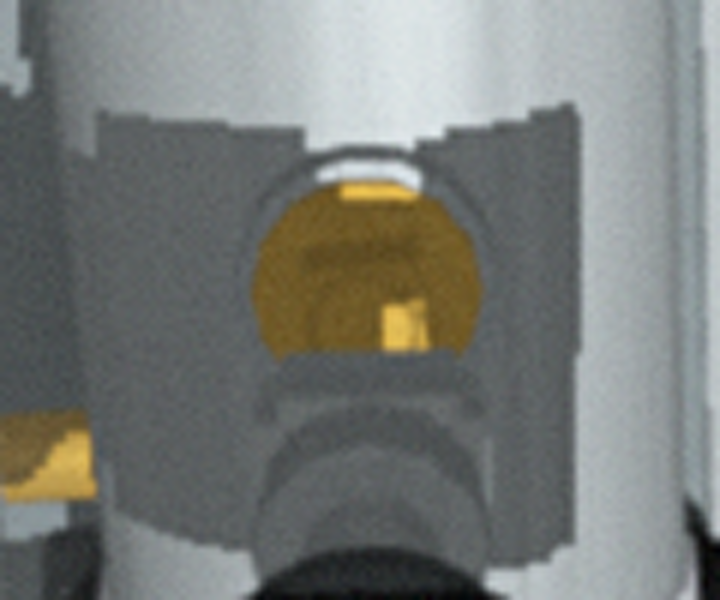

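Emit:
{"name": "send_rows", "arguments": {"steps": [[[0.002, 0, -0.01, -8, 1, -3, 0], [0.006, 0.001, -0.025, -22, 2, -6, 0], [0.011, 0.001, -0.05, -44, 4, -9, 0], [0.019, 0.002, -0.08, -72, 7, -11, 0], [0.028, 0.004, -0.12, -105, 10, -12, 0], [0.037, 0.005, -0.16, -138, 13, -12, 0], [0.046, 0.006, -0.2, -172, 16, -12, 0], [0.055, 0.007, -0.24, -206, 20, -12, 0], [0.064, 0.008, -0.28, -240, 23, -12, 0], [0.073, 0.009, -0.32, -274, 26, -12, 0], [0.082, 0.011, -0.355, -308, 29, -11, 0], [0.091, 0.012, -0.394, -342, 33, -10, 0], [0.1, 0.013, -0.433, -376, 36, -9, 0], [0.109, 0.014, -0.47, -408, 39, -8, 0], [0.116, 0.015, -0.503, -437, 42, -7, 0], [0.123, 0.016, -0.533, -463, 44, -6, 0], [0.128, 0.017, -0.553, -481, 46, -5.5, 0], [0.131, 0.017, -0.565, -490, 47, -5.5, 0], [0.131, 0.017, -0.567, -492.6, 47.1, -5.5, 0], [0.131, 0.017, -0.567, -492.6, 47.1, -5.5, 0]]]}}

```text
time: 22.3
eef_pos: [608.5, -271.7, 278.5]
eef_rot: [3.141, -0.001, 2.144]
ft_force: [0.6, 1.4, -3.5]
finger_gap: 25.7
```

Run:
```python
from tgt import *
a=snap('wrist','w16.png')
st=manip.read_state();print(st['eef_pos'],st['eef_rot'],st['time'],st['joint_pos'],st['qd'])
Rt=R.from_euler('xyz',[np.pi,0,2.144]).as_matrix()
d=delta(Rt,np.array([608.4,-272.3,279]));print(d)
```

```text
[ 608.676 -270.365  278.909] [ 3.141 -0.002  2.146] 22.35 [ 0.659  0.765 -0.631  1.364  0.46   1.16   0.553] [-0.016 -0.013 -0.017  0.01  -0.004  0.    -0.001]
[ 0.001 -0.002  0.002 -1.474 -1.283 -0.095]
```

View pics/w16.png

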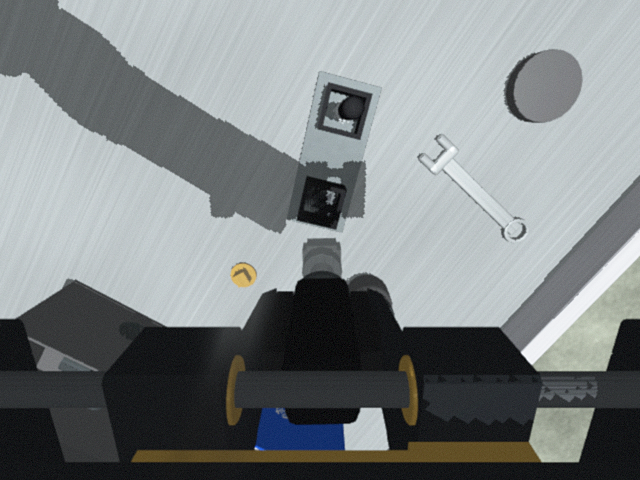

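Emit:
{"name": "send_rows", "arguments": {"steps": [[[0, 0, 0, -0.5, -0.5, 4, 0], [0, 0, 0, -0.8, -0.8, 14, 0], [0, 0, 0, -0.8, -0.8, 32, 0], [0, 0, 0, -0.8, -0.8, 54, 0], [0, 0, 0, -0.8, -0.8, 78, 0], [0, 0, 0, -0.8, -0.8, 102, 0], [0, 0, 0, -0.8, -0.8, 122, 0], [0, 0, 0, -0.8, -0.8, 136, 0], [0, 0, 0, -0.8, -0.8, 143, 0], [0, 0, 0, -0.8, -0.8, 144, 0], [0, 0, 0, -0.8, -0.8, 144, 0]]]}}

```text
time: 23.27
eef_pos: [608.8, -272.8, 135.4]
eef_rot: [3.141, 0.0, 2.145]
ft_force: [-0.2, -0.0, -3.6]
finger_gap: 25.4
```

Run:
```python
from tgt import *
a=snap('wrist','w17.png')
st=manip.read_state();print(st['eef_pos'],st['eef_rot'],st['time'],st['ft_force'])
Rt=R.from_euler('xyz',[np.pi,0,2.144]).as_matrix()
print(delta(Rt,np.array([608.4,-272.3,86.2])))
A=cv2.resize(a[160:280,250:400],(750,600),interpolation=cv2.INTER_CUBIC)[:,:,::-1]
cv2.imwrite('pics/c17.png',A)
```

```text
[ 609.265 -273.033  136.126] [3.14  0.001 2.144] 23.3167 [-0.362  0.611 -4.394]
[ 0.002  0.001  0.     1.146 -0.414 49.924]
```

View pics/c17.png

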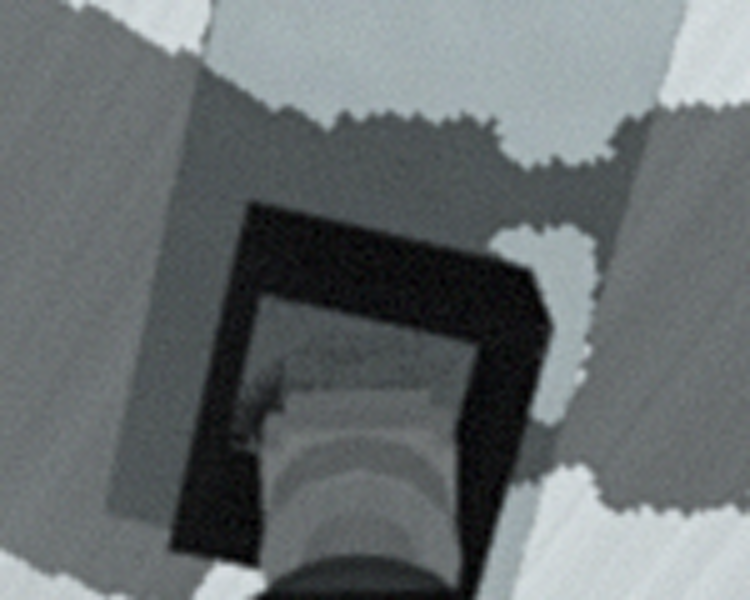

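Emit:
{"name": "send_rows", "arguments": {"steps": [[[0, 0, 0, 0.5, -0.2, 2, 0], [0, 0, 0, 0.8, -0.3, 6, 0], [0, 0, 0, 0.8, -0.3, 11, 0], [0, 0, 0, 0.8, -0.3, 16, 0], [0, 0, 0, 0.8, -0.3, 22, 0], [0, 0, 0, 0.8, -0.3, 28, 0], [0, 0, 0, 0.8, -0.3, 34, 0], [0, 0, 0, 0.8, -0.3, 40, 0], [0, 0, 0, 0.8, -0.3, 44, 0], [0, 0, 0, 0.8, -0.3, 46, 0], [0, 0, 0, 0.8, -0.3, 46, 0]]]}}

```text
time: 24.23
eef_pos: [607.4, -272.5, 88.4]
eef_rot: [-3.141, -0.001, 2.144]
ft_force: [-0.0, -0.2, -4.0]
finger_gap: 25.3
```

```bash
python3 rep.py
```

```text
24.2333 pos [ 607.357 -272.536   88.396] [-3.141 -0.001  2.144] F tool [-0.175 -0.126  4.046] M tool [-0.084 -0.04  -0.068]
nub in tool [430.452 239.4   -63.298] n in tool [ 0.055 -0.118 -0.992] gap 25.31546950773346 j7 0.4248537864759395
```

Emit:
{"name": "send_rows", "arguments": {"steps": [[[0, 0, 0, 0, 0.5, 0.6, 0], [0, 0, 0, 0, 0.5, 1.2, 0], [0, 0, 0, 0, 0.5, 1.8, 0], [0, 0, 0, 0, 0.5, 2.2, 0], [0, 0, 0, 0, 0.5, 2.2, 0]]]}}

```text
time: 24.65
eef_pos: [608.1, -272.4, 87.0]
eef_rot: [3.141, 0.0, 2.144]
ft_force: [-0.6, -0.6, -3.8]
finger_gap: 25.5
```

```bash
python3 rep.py
```

```text
24.65 pos [ 608.119 -272.426   86.967] [3.141 0.    2.144] F tool [-0.241 -0.814  3.831] M tool [-0.047 -0.051  0.007]
nub in tool [430.735 238.705 -64.979] n in tool [ 0.054 -0.117 -0.992] gap 25.493617480697708 j7 0.4232459402920569
```

Emit:
{"name": "send_rows", "arguments": {"steps": [[[0, 0, 0, 0, 0, 0.4, 0], [0, 0, 0, 0, 0, 0.8, 0], [0, 0, 0, 0, 0, 1.2, 0], [0, 0, 0, 0, 0, 1.2, 0]]]}}

```text
time: 24.98
eef_pos: [608.2, -272.4, 86.2]
eef_rot: [3.141, 0.0, 2.144]
ft_force: [-0.6, 0.3, 1.5]
finger_gap: 26.0
```

```bash
python3 rep.py
```

```text
24.9833 pos [ 608.206 -272.405   86.185] [3.141 0.    2.144] F tool [ 0.553 -0.375 -1.473] M tool [ 0.139  0.196 -0.032]
nub in tool [430.756 238.611 -65.842] n in tool [ 0.054 -0.117 -0.992] gap 26.008568334392695 j7 0.4224255998816829
```

Emit:
{"name": "send_rows", "arguments": {"steps": [[[0, 0, 0, 0, 0, -0.4, 0.35], [0, 0, 0, 0, 0, -0.4, 0.45], [0, 0, 0, 0, 0, -0.4, 0.6], [0, 0, 0, 0, 0, -0.4, 0.8], [0, 0, 0, 0, 0, -0.4, 1], [0, 0, 0, 0, 0, -0.4, 1], [0, 0, 0, 0, 0, -0.4, 1], [0, 0, 0, 0, 0, -0.4, 1]]]}}

```text
time: 25.65
eef_pos: [608.1, -272.3, 86.1]
eef_rot: [3.141, -0.0, 2.144]
ft_force: [-0.8, 0.6, -0.0]
finger_gap: 75.3
```

Run:
```python
from tgt import *
a=snap('wrist','w18.png')
st=manip.read_state();print(st['eef_pos'],st['eef_rot'],st['time'],st['ft_force'],st['finger_gap'])
```

```text
[ 608.099 -272.375   86.076] [ 3.141 -0.     2.144] 25.7 [0.317 0.087 0.543] 79.45319425338484
```

View pics/w18.png

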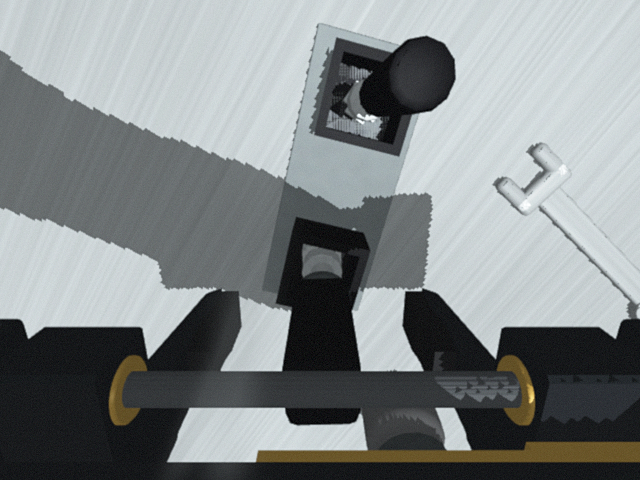

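Released: the driver stands in its well as before, with the fingers well clear on both sides. Now I retreat straight up.

Emit:
{"name": "send_rows", "arguments": {"steps": [[[0, 0, 0, 0, 0, -2, 1], [0, 0, 0, 0, 0, -8, 1], [0, 0, 0, 0, 0, -20, 1], [0, 0, 0, 0, 0, -38, 1], [0, 0, 0, 0, 0, -60, 1], [0, 0, 0, 0, 0, -85, 1], [0, 0, 0, 0, 0, -110, 1], [0, 0, 0, 0, 0, -132, 1], [0, 0, 0, 0, 0, -148, 1], [0, 0, 0, 0, 0, -157, 1], [0, 0, 0, 0, 0, -160, 1], [0, 0, 0, 0, 0, -160, 1], [0, 0, 0, 0, 0, -160, 1]]]}}

```text
time: 26.78
eef_pos: [607.5, -272.4, 245.3]
eef_rot: [-3.141, -0.001, 2.144]
ft_force: [-0.2, -0.1, 0.5]
finger_gap: 88.0
```

Run:
```python
from tgt import *
a=snap('wrist','w19.png');s=snap('scene','s19.png');t=snap('top','t19.png')
st=manip.read_state();print(st['eef_pos'],st['eef_rot'],st['time'],st['ft_force'],st['finger_gap'])
A=cv2.resize(a[60:300,170:490],(533,400),interpolation=cv2.INTER_CUBIC)[:,:,::-1]
B=cv2.resize(t[252:282,200:240],(267,200),interpolation=cv2.INTER_CUBIC)[:,:,::-1]
C=cv2.resize(s[240:370,170:300],(267,200),interpolation=cv2.INTER_CUBIC)[:,:,::-1]
cv2.imwrite('pics/c19.png',np.hstack([A,np.vstack([B,C])]))
```

```text
[ 607.42  -272.286  244.803] [-3.14  -0.002  2.145] 26.9333 [-0.504 -0.426 -0.332] 88.00841769711568
```

View pics/c19.png

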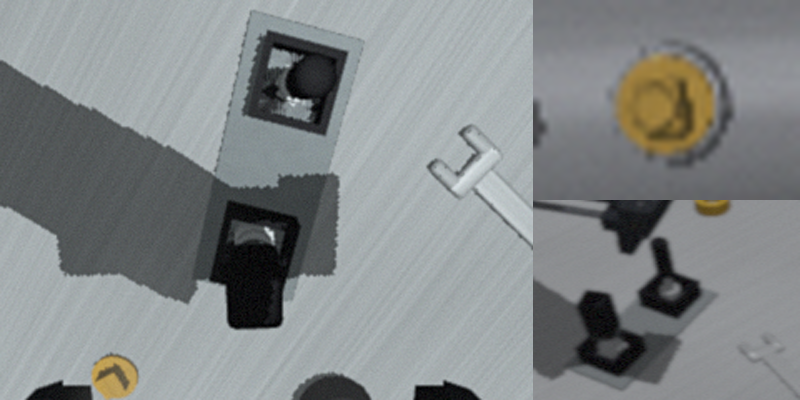

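View pics/t19.png

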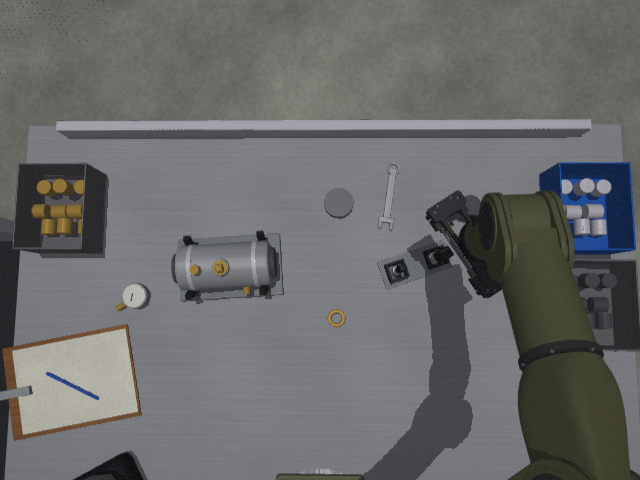

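```bash
python3 -c "
from cell import manip
print(manip.hand_in())"
```

```text
the job is handed in; nothing more can be done
None
```

The wide driver has turned the plug about 56° clockwise, is back upright in its well, and the job is handed in. `hand_in()` gives no verdict. It took about 27 s of the 72 s allowed.

- **Seating:** I lined the driver up with the plug, which leans about 7.5°. The socket slid fully down over the square head with no measurable resistance and stopped at about 5 N.
- **Turning:** I backed off 0.7 mm and turned the driver about 62°. The side force on the wrist reached roughly 4 N and the torque about 0.05 N m. In the camera image the head then sat about 5° behind the driver. That puts the plug at about 56°, inside the 43–86° window. I read this by eye, since there is no direct reading of the plug joint.
- **Returning:** The driver touched the well floor at the same height I picked it up from. The last pictures show it upright in its well, the fingers fully open and about 160 mm clear. The slim driver, and the bystanders visible in the top view, look where they were. The grease jar is hidden by the arm there, so I could not check it against its start.
- **Disagreement:** The driver sat 4–5 mm off the grasp centre along the finger width, and about 3 mm lower in the grip than planned. I corrected for both by camera before lowering the socket, and the depth at which it seated agreed with the height correction.

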